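Free jammed carving tools from the travel block into the bench tray

ROBOT

A 7-joint arm with a two-finger parallel gripper is mounted at the origin on the work surface; the furniture and walls round the work are solid. World frame = base frame: x ahead of the robot, y to its left, z up, the work surface at z = 0. Lengths are in m, angles in rad, forces in N, time in s.
With the tool pointing down it reaches from about 0.425 to 0.925 m from the base axis. Payload 6.8 kg.
Tool frame: the origin (TCP) lies between the finger pads; the fingertips stand r.finger_overhang ahead of it and the grasp point (between the pads) lies 3 mm ahead of it (r.finger_overhang is the distance from the TCP to the fingertips, in m); y points along the fingers, z is the direction in which the jaws open and shut, and the axes are right-handed (so a half turn about y gives the same grasp; the last joint's range is limited). The gripper opens to 85 mm and grips with 20 to 120 N. Pads are 22 mm wide; open, the fingers measure 114 mm over their backs; the gripper's body (76 mm by 85 mm) begins 54 mm behind the grasp point. The pads swing forward as they close: fully open they stand 13 mm farther back than shut.
Start: joints at [-1.413, 0.477, 0.022, 1.555, -0.011, 1.109, -0.083], TCP at [0.177, 0.651, 0.253] pointing down, gripper open.
Joint ranges: [-2.96, 2.96], [-0.34, 2.1], [-1.41, 1.46], [0.24, 2.44], [-1.37, 4.51], [0.17, 1.92], [-2.96, 2.96]. Speed limits (rad/s): [2.39, 2.39, 3.14, 3.14, 3.14, 3.14, 3.14].

INTERFACE

Orientations are given as a rotation vector (axis times angle).
In Python, from bench import r gives the robot as it stands.
- The arm moves only by the tool send_rows, never from a script. Its argument "rows" is text: rows parted by semicolons, each of 6 numbers parted by spaces: the shift along the world's x, y, z in m, then the turn, a rotation vector about the world's x, y, z in rad. A call has 1 to 20 rows; each row shifts and turns the commanded pose from where the row before left it; what a row does not reach is not made up. A row lasts 1/10 s, in which the tool goes at most 50 mm and 8.59 degrees, less where a joint would pass 70% of its speed; a pose out of reach is approached as far as the arm can. A call is refused whole if a number of a shift passes 0.05 or a number of a turn 0.15, either way. A call with a gripper value outside its range is refused whole. "grip" is the finger opening in m, from 0 to 0.0854, set as the call begins (left out, the last holds). The fingers move at their own pace and stop on an object; "grip_force" is the grip in N (left out, the last holds). Time passes only in rows, so rows that do not move let the fingers close. It gives the time, the measured TCP pose, the force and the opening at its end, in the units of the state.
- r.get_obs(): the state, without advancing time (a new reading comes with each control period).
- r.grab_frame(name): name is "side" or "top"; returns a dict with "pixels" (420x560x3 uint8, red, green, blue), "intrinsics" (3x3 intrinsics, pixels), "position" and "orientation" of the camera in the world. Camera axes: x right, y up, looking along -z (the intrinsics and any distortion apply to the point x, -y, -z); pixel columns grow to the right and rows downward; lengths in m; the calibration is good to about 2 mm. A picture is of the moment at which its call begins. There is no depth.
- r.hand_in(): hands the job in, once; it reports no verdict.
The state is a dict: "clock": time; "joints": joint angles; "qvel": joint speeds; "tau": joint torques, N m; "tcp_pos": TCP position; "orientation": TCP orientation; "contact_force": force on the tool from outside, world axes, zero at the start; "moment": the same for the moment, N m; "grip_width": finger opening in m.
Only numpy, scipy, OpenCV 4.12 (cv2) and the standard library are available. Lean on these libraries where they do the work, as an engineer would, in place of code of your own. Each camera call takes 0.05 s, during which the arm holds its last target.

TASK

The fish-tail carving tools have jammed in their cork-lined travel block. Swing the block's keeper bar up and over to the back, work each tool loose by rocking its handle from side to side, draw it straight out, and lay it flat in a compartment of its own in the bench tray, cutting edge on the green felt and handle toward the low end. When the block is empty, swing the keeper bar down again to where it was.

Things in the scene. Friction and masses are not known exactly. Their poses are not given: they have to be found in the camera images.
- travel_block: fixed wooden block (sizes in mm), 284 wide (y). Origin on the table under the middle of its mouth face; +x points into the slots, tool handles stick out to -x. Slots 1 to 4 at y = -108, -36, 36, 108; some may be empty. Base board 8 thick from x = -100 to 74; covered part, 34 high, x = 0 to 74. Cork cheeks line each slot from x = 0 to 40; the fish tail sits in a 28 wide pocket behind them
- cheek_1_left (a joint): cork cheek on the +y side of slot 1: how far pressed aside, 0 (tight) to 0.008 m. Yields at 18 N, stays where pushed; a straight pull of 40 N stays locked. Swing the handle about the fish tail (vertical axis at block x = 48 mm), 9 to 11 deg each way (7 to 12 N at mid-handle, 20 to 25 mm); with both cheeks at 0.0045 or more the tool draws out along the block's -x, clear after 58 mm
- cheek_1_right (a joint): cork cheek on the -y side of slot 1: how far pressed aside, 0 (tight) to 0.008 m. Yields at 18 N, stays where pushed; a straight pull of 40 N stays locked. Swing the handle about the fish tail (vertical axis at block x = 48 mm), 9 to 11 deg each way (7 to 12 N at mid-handle, 20 to 25 mm); with both cheeks at 0.0045 or more the tool draws out along the block's -x, clear after 58 mm
- cheek_2_left (a joint): cork cheek on the +y side of slot 2: how far pressed aside, 0 (tight) to 0.008 m. Yields at 18 N, stays where pushed; a straight pull of 40 N stays locked. Swing the handle about the fish tail (vertical axis at block x = 48 mm), 9 to 11 deg each way (7 to 12 N at mid-handle, 20 to 25 mm); with both cheeks at 0.0045 or more the tool draws out along the block's -x, clear after 58 mm
- cheek_2_right (a joint): cork cheek on the -y side of slot 2: how far pressed aside, 0 (tight) to 0.008 m. Yields at 18 N, stays where pushed; a straight pull of 40 N stays locked. Swing the handle about the fish tail (vertical axis at block x = 48 mm), 9 to 11 deg each way (7 to 12 N at mid-handle, 20 to 25 mm); with both cheeks at 0.0045 or more the tool draws out along the block's -x, clear after 58 mm
- cheek_3_left (a joint): cork cheek on the +y side of slot 3: how far pressed aside, 0 (tight) to 0.008 m. Yields at 18 N, stays where pushed; a straight pull of 40 N stays locked. Swing the handle about the fish tail (vertical axis at block x = 48 mm), 9 to 11 deg each way (7 to 12 N at mid-handle, 20 to 25 mm); with both cheeks at 0.0045 or more the tool draws out along the block's -x, clear after 58 mm
- cheek_3_right (a joint): cork cheek on the -y side of slot 3: how far pressed aside, 0 (tight) to 0.008 m. Yields at 18 N, stays where pushed; a straight pull of 40 N stays locked. Swing the handle about the fish tail (vertical axis at block x = 48 mm), 9 to 11 deg each way (7 to 12 N at mid-handle, 20 to 25 mm); with both cheeks at 0.0045 or more the tool draws out along the block's -x, clear after 58 mm
- cheek_4_left (a joint): cork cheek on the +y side of slot 4: how far pressed aside, 0 (tight) to 0.008 m. Yields at 18 N, stays where pushed; a straight pull of 40 N stays locked. Swing the handle about the fish tail (vertical axis at block x = 48 mm), 9 to 11 deg each way (7 to 12 N at mid-handle, 20 to 25 mm); with both cheeks at 0.0045 or more the tool draws out along the block's -x, clear after 58 mm
- cheek_4_right (a joint): cork cheek on the -y side of slot 4: how far pressed aside, 0 (tight) to 0.008 m. Yields at 18 N, stays where pushed; a straight pull of 40 N stays locked. Swing the handle about the fish tail (vertical axis at block x = 48 mm), 9 to 11 deg each way (7 to 12 N at mid-handle, 20 to 25 mm); with both cheeks at 0.0045 or more the tool draws out along the block's -x, clear after 58 mm
- keeper_bar (a joint): angle of the keeper bar, a wire bail hinged at the block's two sides: 0 lying over the handles, 1.3 upright, up to 2.15 leaning over the back of the block; stiff hinge, stays where it is left, takes 2 N at the bar
- bar_grip (a point): middle of the keeper bar's wooden crossbar (mm), 10 thick, 264 long along the block's y, 112 from the hinge line; lying over the handles it is 50 above the table and 78 in front of the mouth face; grip it from above with the fingers before and behind it and lead it along its arc
- bar_hinge (a point): middle of the keeper bar's hinge line (along the block's y), 20 mm above the table, 30 mm behind the mouth face
- bench_tray: fixed plywood tray (mm), 236 long (x) by 258 wide (y). Origin under its middle, 2 above the table; floor 8 above the table. Four compartments along x, 52 wide, middles at y = -93, -31, 31, 93, dividers reach 20 above the table, cut away from x = -4 to 78 for the fingers, side walls too (22, cut to 10); -x end wall 22, low +x end 12. Green felt at the -x end: cutting edges there, handles to the +x end, tool origins near x = 0
- boxwood_tool: loose fish-tail carving tool (mm), yellow boxwood bulb handle, 34 thick. Its y is its length: cutting edge at y = -106, 25 wide fish tail to y = -92, shank 16 wide to y = -15, handle y = 0 to 100; z up when flat; origin on the underside midway. Grip the handle across at y = 25 to 45, axis 17 above the underside; about 0.1 kg. In the block its y points along the block's -x, origin 50 before the mouth face
- boxwood_tool_edge (a point): middle of the cutting edge of boxwood_tool
- red_brown_tool: loose fish-tail carving tool (mm), slim red-brown turned handle, 27 thick. Its y is its length: cutting edge at y = -106, 25 wide fish tail to y = -92, shank 16 wide to y = -15, handle y = 0 to 100; z up when flat; origin on the underside midway. Grip the handle across at y = 25 to 45, axis 13 above the underside; about 0.1 kg. In the block its y points along the block's -x, origin 50 before the mouth face
- red_brown_tool_edge (a point): middle of the cutting edge of red_brown_tool
- pale_tool: loose fish-tail carving tool (mm), slim pale grey-brown turned handle, 26 thick. Its y is its length: cutting edge at y = -106, 25 wide fish tail to y = -92, shank 16 wide to y = -15, handle y = 0 to 100; z up when flat; origin on the underside midway. Grip the handle across at y = 25 to 45, axis 13 above the underside; about 0.1 kg. In the block its y points along the block's -x, origin 50 before the mouth face
- pale_tool_edge (a point): middle of the cutting edge of pale_tool
- dark_tool: loose fish-tail carving tool (mm), very dark turned handle, 30 thick. Its y is its length: cutting edge at y = -106, 25 wide fish tail to y = -92, shank 16 wide to y = -15, handle y = 0 to 100; z up when flat; origin on the underside midway. Grip the handle across at y = 25 to 45, axis 15 above the underside; about 0.1 kg. In the block its y points along the block's -x, origin 50 before the mouth face
- dark_tool_edge (a point): middle of the cutting edge of dark_tool

How it is judged:
On the way, in this order (a step that is already met when the one before it is completed fails the run):
1. the keeper bar is swung past upright (value of joint keeper_bar above 1.6 rad), for 0.2 s.
2. every tool is out of the block and lies flat in a tray compartment, edge on the felt (x of boxwood_tool in the frame of bench_tray between -0.022 and 0.026 m and y of boxwood_tool in the frame of bench_tray between -0.124 and 0.124 m and x of each of boxwood_tool_edge, red_brown_tool_edge, pale_tool_edge, dark_tool_edge in the frame of bench_tray below -0.07 m and z of boxwood_tool in the frame of bench_tray between 0.002 and 0.0105 m and z of each of boxwood_tool_edge, red_brown_tool_edge, pale_tool_edge, dark_tool_edge in the frame of bench_tray below 0.018 m and angle between the y axis of each of boxwood_tool, red_brown_tool, pale_tool, dark_tool and the x axis of bench_tray, either way round below 0.15 rad and x of red_brown_tool in the frame of bench_tray between -0.022 and 0.026 m and y of red_brown_tool in the frame of bench_tray between -0.124 and 0.124 m and z of red_brown_tool in the frame of bench_tray between 0.002 and 0.0105 m and x of pale_tool in the frame of bench_tray between -0.022 and 0.026 m and y of pale_tool in the frame of bench_tray between -0.124 and 0.124 m and z of pale_tool in the frame of bench_tray between 0.002 and 0.0105 m and x of dark_tool in the frame of bench_tray between -0.022 and 0.026 m and y of dark_tool in the frame of bench_tray between -0.124 and 0.124 m and z of dark_tool in the frame of bench_tray between 0.002 and 0.0105 m), for 0.3 s.
At the end, for the whole second after the job is handed in: every tool lies flat on the tray floor and at rest, in a compartment of its own, within 0.15 rad of the tray's length, its middle within 22 mm of the tray's middle lengthwise, cutting edge at the felt end (over 70 mm from the tray's middle); keeper bar down again (under 0.2 rad) (all of step 2 and value of joint keeper_bar below 0.2 rad and linear speed of each of boxwood_tool, red_brown_tool, pale_tool, dark_tool below 0.03 m/s); the robot touches nothing.
Of boxwood_tool, red_brown_tool, pale_tool, dark_tool only 3 to 4 are there at a start; the rules pass over those that are not, and their reading is None.
At some moment in a run one of boxwood_tool, red_brown_tool, pale_tool, dark_tool may be knocked a few centimetres aside while the robot is not near it.
Once in a run the grip may slacken for a moment while it holds something.
It also fails if it takes over 210 s, if anything falls off the work surface, if the arm or the gripper's body presses on something with over 40 N, if the wrist force passes 120 N, or if a joint passes its speed limit or range.

## Working session

There is one attempt and no reset: what is moved stays moved. The work goes in short steps, Python scripts to look and compute and a tool call to move; the robot and the scene stay as the last step left them, time stands still between calls to the robot, and variables do not carry over. Pictures are saved under pics/ and viewed, and the job is handed in when it is done.

Besides the shell and the picture viewer there is one more tool, called after ">>>" as name(argument=value, ...) on one line, values as JSON. send_rows: Moves the arm, as the interface text tells. Its arguments: {"type":"object","properties":{"rows":{"type":"string"},"grip":{"type":"number"},"grip_force":{"type":"number"}},"required":["rows"]}

```bash
ls -la; mkdir -p pics
python3 - <<'E'
from bench import r
import cv2,numpy as np
o=r.get_obs(); print(o); print(r.finger_overhang)
for n in("side","top"):
    f=r.grab_frame(n); cv2.imwrite(f"pics/{n}0.png",f["pixels"][:,:,::-1]); print(n,f["intrinsics"],f["position"],f["orientation"],[k for k in f])
E
```

```text
total 12
drwxr-xr-x  3 agent agent 4096 Dec  7 02:19 .
drwxr-xr-x 23 root  root  4096 Dec  7 02:19 ..
drwxr-xr-x  2 agent agent 4096 Dec  7 02:19 pics
{'clock': 0.0, 'joints': array([-1.41309767,  0.47780298,  0.02230977,  1.55646624, -0.01151   ,
        1.10925636, -0.08313426]), 'qvel': array([ 0.00058042,  0.00018503, -0.00025398,  0.00089339, -0.000436  ,
       -0.00148545,  0.00046739]), 'tau': array([ 3.79850690e-04, -5.96452904e+01,  1.60761449e+00, -2.81203204e+01,
        1.23296547e-02,  9.27670626e-03, -1.42971876e-05]), 'tcp_pos': array([0.17715588, 0.65076946, 0.2523169 ]), 'orientation': array([-1.56251102,  0.20879178, -0.20859004]), 'contact_force': array([-0.07286369,  0.23174487, -0.72958101]), 'moment': array([ 0.01314642,  0.00366928, -0.02595337]), 'grip_width': 0.08517555101525627}
0.022
side [[419.18777885   0.         280.93455603]
 [  0.         419.18777885 213.75310906]
 [  0.           0.           1.        ]] [0.51291374 1.00091217 0.55769428] [-0.01884421  1.62066869  2.66422582] ['pixels', 'intrinsics', 'position', 'orientation']
top [[384.14468208   0.         275.20561614]
 [  0.         384.14468208 206.41573665]
 [  0.           0.           1.        ]] [0.42821264 0.00940211 0.96546943] [ 0.11029769 -0.06502464 -1.5665504 ] ['pixels', 'intrinsics', 'position', 'orientation']
```

View pics/side0.png

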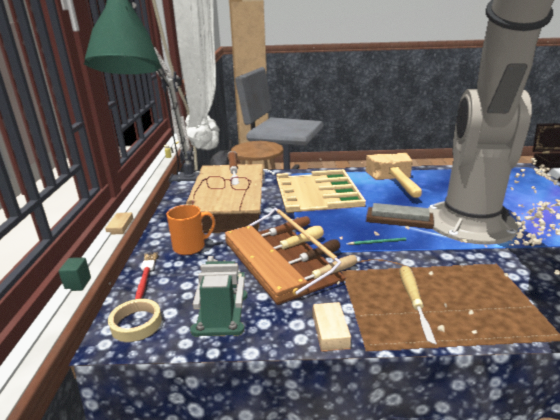

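View pics/top0.png

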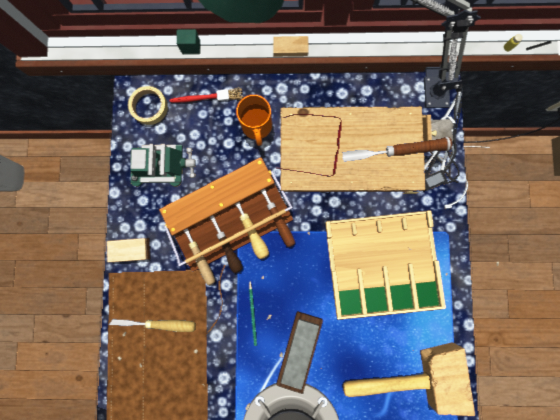

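The top view shows four tools in the block (pale, dark, boxwood, red-brown from left to right) and the tray at the right with its felt toward the robot. I'll zoom in to measure.

Run:
```python
import cv2
t=cv2.imread('pics/top0.png'); s=cv2.imread('pics/side0.png')
def crop(im,x0,y0,w,h,k,name):
    c=cv2.resize(im[y0:y0+h,x0:x0+w],None,fx=k,fy=k,interpolation=cv2.INTER_CUBIC)
    for i in range(0,w,10):
        cv2.line(c,(i*k,0),(i*k,6 if i%50 else 14),(0,255,255),1)
        if i%20==0: cv2.putText(c,str(x0+i),(i*k,24),0,.35,(0,255,255),1)
    for j in range(0,h,10):
        cv2.line(c,(0,j*k),(6,j*k),(0,255,255),1)
        if j%20==0: cv2.putText(c,str(y0+j),(8,j*k+4),0,.35,(0,255,255),1)
    cv2.imwrite(name,c)
crop(t,150,150,160,140,5,'pics/tb.png'[:-4]+'1.png')
crop(t,320,200,135,120,5,'pics/tt1.png')
crop(s,215,160,160,140,5,'pics/sb1.png')
```

```text
(no output)
```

View pics/tb1.png

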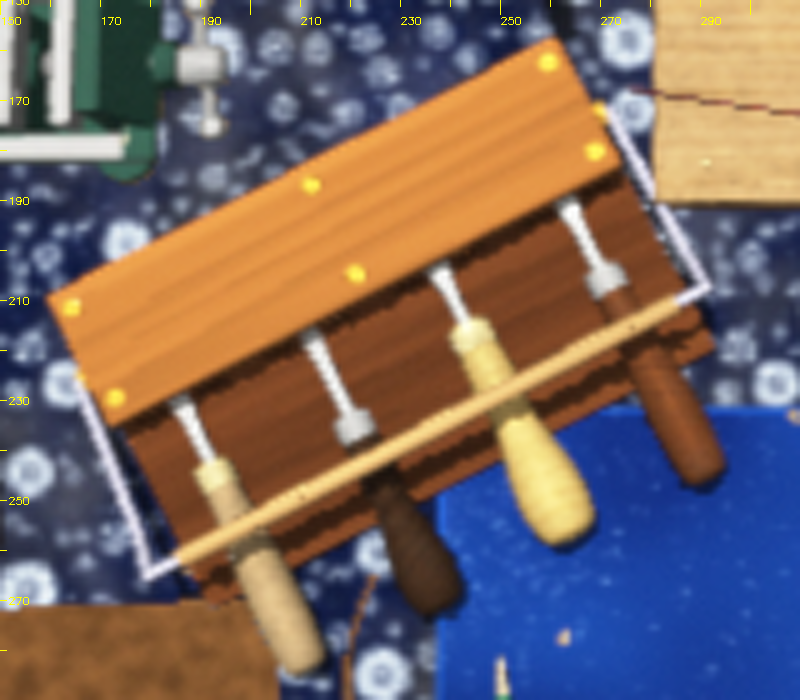

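View pics/tt1.png

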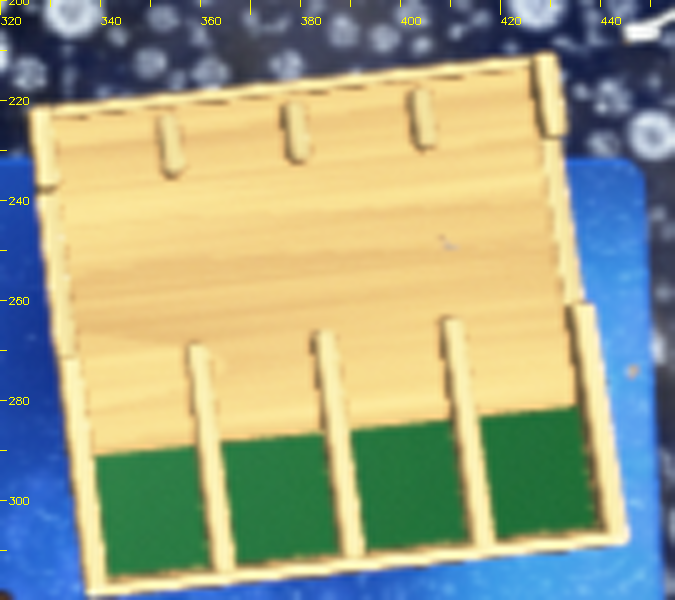

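View pics/sb1.png

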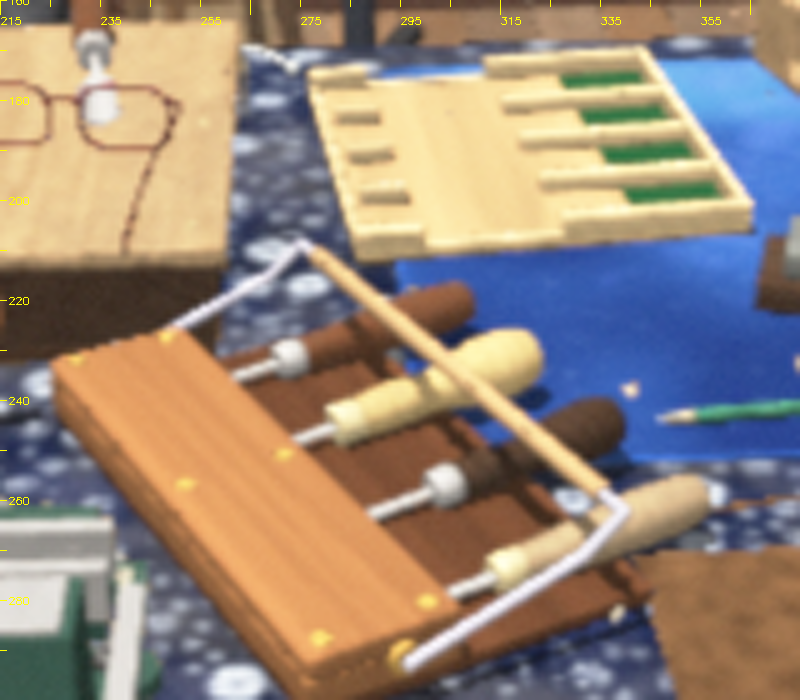

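```bash
cat > h.py <<'E'
import numpy as np, cv2
from scipy.spatial.transform import Rotation as R
from scipy.optimize import least_squares
CAM={}
def cams():
    import json,os
    return {k:(np.array(v[0]),np.array(v[1]),R.from_rotvec(v[2])) for k,v in json.load(open('cams.json')).items()}
def proj(P,cam):
    K,p,Ro=cams()[cam]; P=np.atleast_2d(P)
    c=Ro.inv().apply(P-p); c=c*[1,-1,-1]
    q=c@K.T; return q[:,:2]/q[:,2:]
def ray(uv,cam,z):
    K,p,Ro=cams()[cam]; d=np.linalg.inv(K)@[uv[0],uv[1],1]; d=Ro.apply(d*[1,-1,-1])
    return p+d*(z-p[2])/d[2]
def T(pose,P):
    x,y,a=pose; P=np.atleast_2d(P); c,s=np.cos(a),np.sin(a)
    return np.c_[x+c*P[:,0]-s*P[:,1], y+s*P[:,0]+c*P[:,1], P[:,2]]
def fit(pts,x0):
    # pts: list (cam,(u,v),(X,Y,Z))
    def f(p): return np.concatenate([proj(T(p,X),c)[0]-uv for c,uv,X in pts])
    s=least_squares(f,x0,loss='soft_l1'); return s.x,f(s.x).reshape(-1,2)
E
python3 - <<'E'
from bench import r
import json
d={}
for n in("side","top"):
    f=r.grab_frame(n); d[n]=[f["intrinsics"].tolist(),f["position"].tolist(),f["orientation"].tolist()]
json.dump(d,open('cams.json','w'))
E
python3 - <<'E'
from h import *
np.set_printoptions(precision=4,suppress=True)
B=[('top',(172.4,235.6),(0,.142,.034)),('top',(274.4,183),(0,-.142,.034)),('top',(159.4,209.4),(.074,.142,.034)),('top',(261,157.4),(.074,-.142,.034)),
('side',(225.4,232.4),(.074,-.142,.034)),('side',(252,225),(0,-.142,.034)),('side',(277.4,293.6),(.074,.142,.034)),('side',(307,281.6),(0,.142,.034)),
('top',(186,261.4),(-.078,.132,.05)),('top',(286,210),(-.078,-.132,.05))]
for S in (B,[b for b in B if b[0]=='top'],[b for b in B if b[0]=='side']):
    p,e=fit(S,[.5,.1,-.4]); print('block',p,e.tolist())
Tt=[('top',(338,319),(-.118,.129,.022)),('top',(445.6,308),(-.118,-.129,.022)),('top',(326.4,222.4),(.118,.129,.022)),('top',(430.6,211),(.118,-.129,.022)),
('side',(365.4,200.6),(-.118,.129,.022)),('side',(343.6,169.6),(-.118,-.129,.022)),('side',(277,174),(.118,-.129,.022)),('side',(286.4,207),(.118,.129,.022))]
for S in (Tt,Tt[:4],Tt[4:]):
    p,e=fit(S,[.3,-.2,0.1]); print('tray',p,e.tolist())
E
```

```text
block [0.525  0.1649 0.4765] [[-1.651872211526495, 0.3829706359227032], [-0.01241264539396525, 0.15947976666026875], [-1.4175688750154336, -0.24289153650701678], [-0.18504429753852492, -0.4025569344492226], [-1.0567129550511254, -2.1257698383516583], [-1.1063235092369155, -1.8091943993744337], [-1.51587811027224, -2.798277134296086], [0.4673940360486881, -1.8037655881277601], [0.44949088521750014, 1.7119709141622366], [-0.7144532993787038, 2.4803344970428896]]
block [0.5264 0.1635 0.4805] [[-0.9505643199852614, 0.008958562310539264], [0.4678673065678254, -0.6110005781404766], [-0.8289722547378062, -0.5574448225011395], [0.18798263409769334, -1.107554099231038], [1.2782802396918953, 1.2511805981711746], [-0.10051087754186483, 1.6386761301226898]]
block [0.5226 0.1734 0.4728] [[-0.29269106163800984, -0.5941481090025889], [-0.1466287570127065, -0.32123645671913437], [-0.5879365213529582, -0.17542962168681697], [1.7077081194666448, 0.7029169988947501]]
tray [ 0.3923 -0.2275  0.109 ] [[-0.7489641743917446, 1.3452662012974201], [0.11646999051623652, 1.196777566834271], [-1.0068671821189241, -0.3914693751226821], [0.09593560671766, -0.26996800658295683], [-0.02321805178030445, -1.2983463591525037], [-0.39624457670680613, -1.6208338204382358], [-0.980476818042689, -1.5453666203909506], [-0.40597496863068727, -1.7825979998030164]]
tray [ 0.3936 -0.2284  0.1101] [[-0.3108456383982343, 0.8727200860362814], [0.5277786714126478, 0.6067468834836518], [-0.6808049302094901, -0.8300165188317976], [0.3957940049115223, -0.8191753166498472]]
tray [ 0.392  -0.2164  0.1062] [[0.7384236488471174, 0.37980003999791734], [0.29564815542306633, -0.43820115123659775], [-0.7727011608894259, -0.3838774548376307], [-0.3306300959744135, -0.12381308363251264]]
```

```bash
cat > fitall.py <<'E'
from h import *
np.set_printoptions(precision=4,suppress=True)
def tc(x,y): return ('top',(150+(x+.5)/5-.5,150+(y+.5)/5-.5))   # block crop top
def sc(x,y): return ('side',(215+(x+.5)/5-.5,160+(y+.5)/5-.5))
def tt(x,y): return ('top',(320+(x+.5)/5-.5,200+(y+.5)/5-.5))
B=[(tc(112,428),(0,.142,.034)),(tc(622,165),(0,-.142,.034)),(tc(47,297),(.074,.142,.034)),(tc(555,37),(.074,-.142,.034)),
(sc(52,362),(.074,-.142,.034)),(sc(185,325),(0,-.142,.034)),(sc(312,668),(.074,.142,.034)),(sc(460,608),(0,.142,.034)),
(tc(205,605),(-.1,.142,.008)),(tc(716,345),(-.1,-.142,.008))]
Tr=[(tt(90,595),(-.118,.129,.022)),(tt(628,540),(-.118,-.129,.022)),(tt(32,112),(.118,.129,.022)),(tt(553,55),(.118,-.129,.022)),
(sc(752,203),(-.118,.129,.022)),(sc(643,48),(-.118,-.129,.022)),(sc(310,70),(.118,-.129,.022)),(sc(357,235),(.118,.129,.022))]
Bar=[(tc(180,557),(-.132)),(tc(680,300),.132),(sc(312,250),.132),(sc(610,497),-.132)]
C=cams()
def pr(P,cam,d):
    K,p,Ro=C[cam]; Ro=R.from_rotvec(d[3:])*Ro; p=p+d[:3]
    c=Ro.inv().apply(np.atleast_2d(P)-p)*[1,-1,-1]; q=c@K.T; return q[0,:2]/q[0,2]
def f(v):
    d={'top':v[6:12],'side':v[12:18]}
    e=[pr(T(v[:3],X),c,d[c])-uv for (c,uv),X in B]+[pr(T(v[3:6],X),c,d[c])-uv for (c,uv),X in Tr]
    a=v[18]; 
    A=np.arctan2(30,108)+a
    for (c,uv),y in Bar:
        y=-y if True else y
        e.append(pr(T(v[:3],(.03-.112*np.cos(A),y,.02+.112*np.sin(A))),c,d[c])-uv)
    e=np.array(e)
    pri=np.concatenate([v[6:9]/.0015,v[9:12]/.003,v[12:15]/.0015,v[15:18]/.003])
    return np.concatenate([e.ravel()/0.6,pri]),e
s=least_squares(lambda v:f(v)[0],np.r_[.525,.165,.477,.392,-.2275,.109,np.zeros(13)],loss='soft_l1')
if __name__=='__main__':
    v=s.x; print('block',v[:3],'tray',v[3:6],'bar',v[18]);print(v[6:18]); print(f(v)[1].round(1).tolist())
    J=s.jac; print(np.sqrt(np.diag(np.linalg.inv(J.T@J)))[[0,1,2,3,4,5,18]])
E
python3 fitall.py
```

```text
block [0.5254 0.166  0.481 ] tray [ 0.3934 -0.2278  0.1094] bar 0.09665376101271327
[-0.0004  0.0004  0.0046  0.0006  0.0013  0.0012  0.0004 -0.0004  0.0008
 -0.0022 -0.0008  0.0006]
[[-0.5, 0.1], [0.4, -0.2], [-0.4, -0.3], [0.2, -0.6], [-0.5, -0.1], [-0.5, 0.1], [-0.3, -0.7], [1.6, 0.2], [1.1, 0.9], [0.2, 0.5], [-0.2, 0.3], [0.2, 0.3], [-0.3, -0.9], [0.4, -0.7], [0.5, 0.3], [0.2, -0.1], [-0.4, 0.0], [0.2, -0.2], [-0.2, 0.1], [-1.0, 0.2], [0.8, 1.0], [-1.0, -0.6]]
[0.0024 0.0025 0.0041 0.0029 0.003  0.0049 0.0174]
```

```bash
cat > kin.py <<'E'
import numpy as np
from scipy.spatial.transform import Rotation as R
MDH=[(0,0,.267),(-np.pi/2,0,0),(np.pi/2,0,.293),(np.pi/2,.0525,0),(np.pi/2,.0775,.3425),(np.pi/2,0,0),(-np.pi/2,.076,.097)]
def fk(q):
    M=np.eye(4)
    for (al,a,d),t in zip(MDH,q):
        ct,st,ca,sa=np.cos(t),np.sin(t),np.cos(al),np.sin(al)
        M=M@np.array([[ct,-st,0,a],[st*ca,ct*ca,-sa,-d*sa],[st*sa,ct*sa,ca,d*ca],[0,0,0,1]])
    return M
E
python3 - <<'E'
from kin import *
from bench import r
np.set_printoptions(precision=4,suppress=True)
o=r.get_obs()
M=fk(o['joints']); print(M)
Rm=R.from_rotvec(o['orientation']).as_matrix(); print(Rm, o['tcp_pos'], np.hypot(*o['tcp_pos'][:2]), np.arctan2(o['tcp_pos'][1],o['tcp_pos'][0]))
print(np.arctan2(M[1,3],M[0,3]),np.hypot(M[0,3],M[1,3]))
print(M[:3,:3].T@np.zeros(3))
E
```

```text
[[ 0.2629 -0.9648 -0.0054  0.1037]
 [-0.9643 -0.263   0.0301 -0.5836]
 [-0.0305 -0.0027 -0.9995  0.3103]
 [ 0.      0.      0.      1.    ]]
[[ 0.9649 -0.0002  0.2627]
 [-0.2627 -0.0011  0.9649]
 [ 0.0001 -1.     -0.0011]] [0.1772 0.651  0.2527] 0.6746656976761719 1.3049788277683636
-1.395004949867942 0.5927248499697808
[0. 0. 0.]
```

>>> send_rows(rows="0.02 -0.0372 0 0 0 -0.0588;0.02 -0.0372 0 0 0 -0.0588;0.02 -0.0372 0 0 0 -0.0588;0.02 -0.0372 0 0 0 -0.0588;0.02 -0.0372 0 0 0 -0.0588;0.02 -0.0372 0 0 0 -0.0588;0.02 -0.0372 0 0 0 -0.0588;0.02 -0.0372 0 0 0 -0.0588;0.02 -0.0372 0 0 0 -0.0588;0.02 -0.0372 0 0 0 -0.0588;0.02 -0.0372 -0.02 0 0 -0.0588;0.02 -0.0372 -0.02 0 0 -0.0588;0.02 -0.0372 -0.02 0 0 -0.0588;0.02 -0.0372 -0.02 0 0 -0.0588;0 0 0 0 0 0;0 0 0 0 0 0", grip=0.045)

```text
clock: 1.8
tcp_pos: [0.4572, 0.1296, 0.1729]
orientation: [-1.4, 0.85, -0.849]
contact_force: [0.4, -0.4, 0.3]
grip_width: 0.045
```

```bash
cat > st.py <<'E'
import sys,cv2,numpy as np,os
from bench import r
from h import R
np.set_printoptions(precision=4,suppress=True)
o=r.get_obs(); M=R.from_rotvec(o['orientation']).as_matrix()
print('t',round(o['clock'],2),'q',o['joints'],'tcp',o['tcp_pos'],'F',o['contact_force'],'Mom',o['moment'],'w',round(o['grip_width'],4))
print('jaw yaw',np.arctan2(M[1,2],M[0,2]),'approach',M[:,1],'jaw',M[:,2])
def shot(cam,x0,y0,w,h,k,name):
    im=r.grab_frame(cam)['pixels'][:,:,::-1]; c=cv2.resize(im[y0:y0+h,x0:x0+w],None,fx=k,fy=k,interpolation=cv2.INTER_CUBIC)
    for i in range(0,w,10):
        cv2.line(c,(i*k,0),(i*k,6),(0,255,255),1)
        if i%20==0: cv2.putText(c,str(x0+i),(i*k,20),0,.35,(0,255,255),1)
    for j in range(0,h,10):
        cv2.line(c,(0,j*k),(6,j*k),(0,255,255),1)
        if j%20==0: cv2.putText(c,str(y0+j),(8,j*k+4),0,.35,(0,255,255),1)
    assert not os.path.exists(name); cv2.imwrite(name,c)
if len(sys.argv)>1:
    n=sys.argv[1]
    for c in sys.argv[2:]:
        cam,b=c.split(':'); b=[int(z) for z in b.split(',')]
        shot(cam,*b,f'pics/{n}_{cam}.png')
E
python3 st.py a side:175,100,200,190,4 top:150,140,180,150,4
```

```text
t 1.8 q [-0.764   0.266   0.4175  2.1212 -0.1511  0.7833  0.2276] tcp [0.4572 0.1296 0.1729] F [ 0.3711 -0.4458  0.316 ] Mom [ 0.0239 -0.0083 -0.0087] w 0.045
jaw yaw 0.4795323737426715 approach [-0.0011 -0.0008 -1.    ] jaw [ 0.8872  0.4614 -0.0013]
```

View pics/a_side.png

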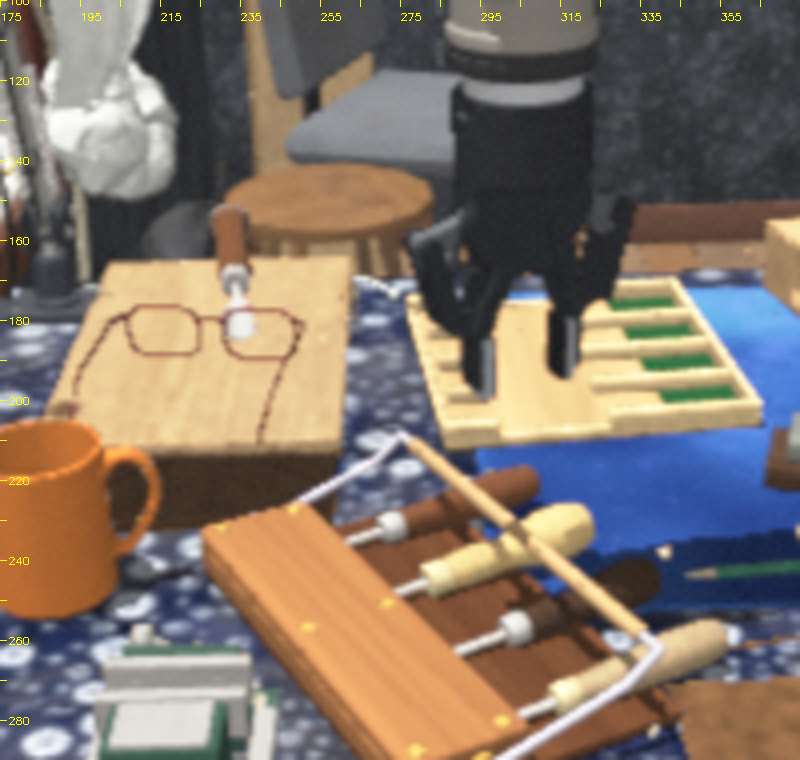

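View pics/a_top.png

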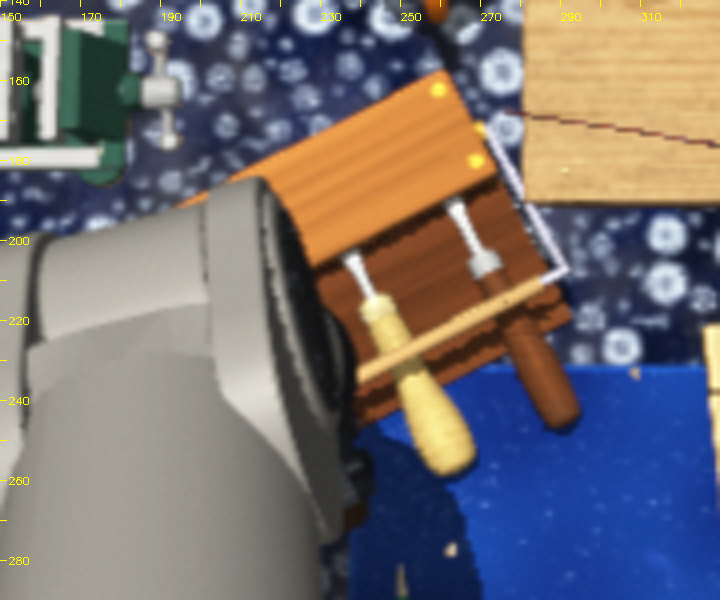

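Run:
```python
from h import *
p=np.array([.4572,.1296,.1729]); j=np.array([.8872,.4614,0])
for s in(1,-1): print(proj(p+s*j*.0225-[0,0,.022],'side'))
blk=(.5254,.166,.481)
for a in(0,.05,.1):
    A=.271+a; q=T(blk,(.03-.112*np.cos(A),0,.02+.112*np.sin(A))); print(a,q,proj(q,'side'))
    print(proj(T(blk,[(.03-.112*np.cos(A),y,.02+.112*np.sin(A)) for y in(.132,-.132)]),'side'))
```

```text
[[295.57750409 198.10438296]]
[[312.42257778 193.8305058 ]]
0 [[0.4563281  0.12995258 0.04998185]] [[304.32433245 234.11392108]]
[[336.07936542 260.68190242]
 [278.50493065 212.51201044]]
0.05 [[0.4577761  0.13070827 0.05533775]] [[303.74726319 232.35286746]]
[[335.54639005 258.8102999 ]
 [277.9088395  210.85484483]]
0.1 [[0.4594596  0.13158686 0.06060533]] [[303.07100341 230.64101315]]
[[334.90549759 256.99484342]
 [277.22115981 209.24150898]]
```

>>> send_rows(rows="0 0 -0.025 0 0 0;0 0 -0.025 0 0 0;0 0 -0.025 0 0 0;0 0 -0.02 0 0 0;0 0 -0.012 0 0 0;0 0 -0.008 0 0 0;0 0 0 0 0 0")

```text
clock: 2.6
tcp_pos: [0.457, 0.1311, 0.058]
orientation: [-1.4, 0.847, -0.846]
contact_force: [-0.4, -0.1, -0.3]
grip_width: 0.0445
```

>>> send_rows(rows="0 0 0 0 0 0;0 0 0 0 0 0;0 0 0 0 0 0;0 0 0 0 0 0;0 0 0 0 0 0", grip=0.004, grip_force=25)

```text
clock: 3.1
tcp_pos: [0.4601, 0.132, 0.0595]
orientation: [-1.394, 0.843, -0.85]
contact_force: [5.7, 3.1, -2.2]
grip_width: 0.0088
```

```bash
python3 st.py b side:195,130,180,160,4
```

```text
t 3.1 q [-0.6703  0.4733  0.3191  2.1839 -0.2934  0.5172  0.3538] tcp [0.4601 0.132  0.0595] F [ 5.6646  3.0739 -2.1985] Mom [ 0.5125 -0.9821 -0.0199] w 0.0088
jaw yaw 0.4821865081037595 approach [ 0.006   0.0024 -1.    ] jaw [0.886  0.4637 0.0064]
```

View pics/b_side.png

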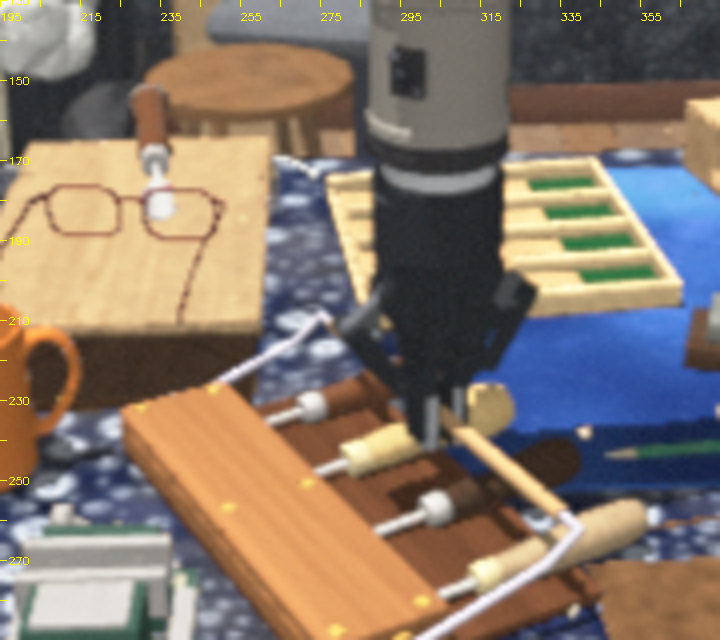

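```bash
cat > arc.py <<'E'
import numpy as np,sys
A0,A1,n=map(float,sys.argv[1:4]); yaw=.481; n=int(n)
A=np.linspace(A0,A1,n+1); x=-.112*np.cos(A); z=.112*np.sin(A)
print('tot',x[-1]-x[0],z[-1]-z[0])
for i in range(n): 
    dx=x[i+1]-x[i]; print(f"{dx*np.cos(yaw):.4f} {dx*np.sin(yaw):.4f} {z[i+1]-z[i]:.4f} 0 0 0",end=';')
E
python3 arc.py .37 2.05 15
```

```text
tot 0.1560608041420677 0.058883656906862314
0.0046 0.0024 0.0114 0 0 0;0.0057 0.0030 0.0108 0 0 0;0.0067 0.0035 0.0100 0 0 0;0.0077 0.0040 0.0091 0 0 0;0.0085 0.0044 0.0080 0 0 0;0.0093 0.0048 0.0069 0 0 0;0.0099 0.0052 0.0057 0 0 0;0.0104 0.0054 0.0044 0 0 0;0.0108 0.0056 0.0031 0 0 0;0.0110 0.0057 0.0017 0 0 0;0.0111 0.0058 0.0003 0 0 0;0.0111 0.0058 -0.0011 0 0 0;0.0109 0.0057 -0.0025 0 0 0;0.0106 0.0055 -0.0038 0 0 0;0.0101 0.0053 -0.0051 0 0 0;
```

>>> send_rows(rows="0.0066 0.0034 0.0114 0 0 0;0.0067 0.0035 0.0108 0 0 0;0.0067 0.0035 0.01 0 0 0;0.0077 0.004 0.0091 0 0 0;0.0085 0.0044 0.008 0 0 0;0 0 0 0 0 0")

```text
clock: 3.75
tcp_pos: [0.4902, 0.1476, 0.1086]
orientation: [-1.405, 0.854, -0.844]
contact_force: [-15.1, -5.7, 18.9]
grip_width: 0.0086
```

```bash
python3 st.py c side:195,110,180,160,4
```

```text
t 3.75 q [-0.7114  0.4331  0.3701  2.0784 -0.2458  0.6795  0.3022] tcp [0.4902 0.1476 0.1086] F [-15.0795  -5.6924  18.8933] Mom [-1.2534  3.0114  0.0053] w 0.0086
jaw yaw 0.4809539484261264 approach [-0.0081 -0.0019 -1.    ] jaw [ 0.8865  0.4626 -0.0081]
```

View pics/c_side.png

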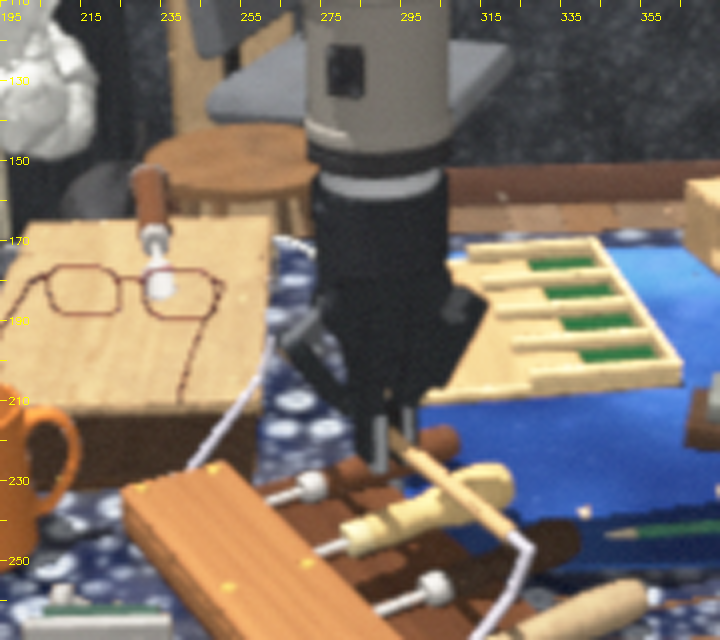

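```bash
python3 arc.py .9 2.1 11
```

```text
tot 0.12616308016149846 0.008946835186395719
0.0088 0.0046 0.0071 0 0 0;0.0095 0.0049 0.0059 0 0 0;0.0100 0.0052 0.0047 0 0 0;0.0104 0.0054 0.0035 0 0 0;0.0107 0.0056 0.0022 0 0 0;0.0108 0.0056 0.0009 0 0 0;0.0108 0.0056 -0.0005 0 0 0;0.0107 0.0056 -0.0018 0 0 0;0.0105 0.0055 -0.0031 0 0 0;0.0101 0.0053 -0.0044 0 0 0;0.0096 0.0050 -0.0056 0 0 0;
```

>>> send_rows(rows="-0.003 -0.001 0.0015 0 0 0;0.0088 0.0046 0.0075 0 0 0;0.0095 0.0049 0.0059 0 0 0;0.01 0.0052 0.0047 0 0 0;0.0104 0.0054 0.0035 0 0 0;0.0107 0.0056 0.0022 0 0 0;0 0 0 0 0 0")

```text
clock: 4.5
tcp_pos: [0.5431, 0.1752, 0.1346]
orientation: [-1.396, 0.844, -0.849]
contact_force: [0.1, -1.0, 8.8]
grip_width: 0.0089
```

```bash
python3 st.py
```

```text
t 4.5 q [-0.7158  0.4691  0.3798  1.9367 -0.2414  0.7749  0.2817] tcp [0.5431 0.1752 0.1346] F [ 0.1289 -0.9624  8.7758] Mom [-0.3544  0.0148 -0.0045] w 0.0089
jaw yaw 0.48212749083012385 approach [ 0.0045  0.0014 -1.    ] jaw [0.886  0.4637 0.0047]
```

>>> send_rows(rows="0.0108 0.0056 0.0014 0 0 0;0.0108 0.0056 -0.0003 0 0 0;0.0107 0.0056 -0.0018 0 0 0;0.0105 0.0055 -0.0031 0 0 0;0.0101 0.0053 -0.0044 0 0 0;0.0096 0.005 -0.0056 0 0 0;0 0 0 0 0 0;0 0 0 0 0 0")

```text
clock: 5.3
tcp_pos: [0.6031, 0.2068, 0.1188]
orientation: [-1.399, 0.847, -0.848]
contact_force: [2.2, -1.6, -0.9]
grip_width: 0.0089
```

```bash
python3 st.py d side:175,110,180,160,4
```

```text
t 5.3 q [-0.6904  0.587   0.3634  1.7787 -0.271   0.8242  0.2842] tcp [0.6031 0.2068 0.1188] F [ 2.2103 -1.5918 -0.9323] Mom [-0.4405 -0.4437 -0.0431] w 0.0089
jaw yaw 0.48172834153541116 approach [ 0.001   0.0001 -1.    ] jaw [0.8862 0.4633 0.0009]
```

View pics/d_side.png

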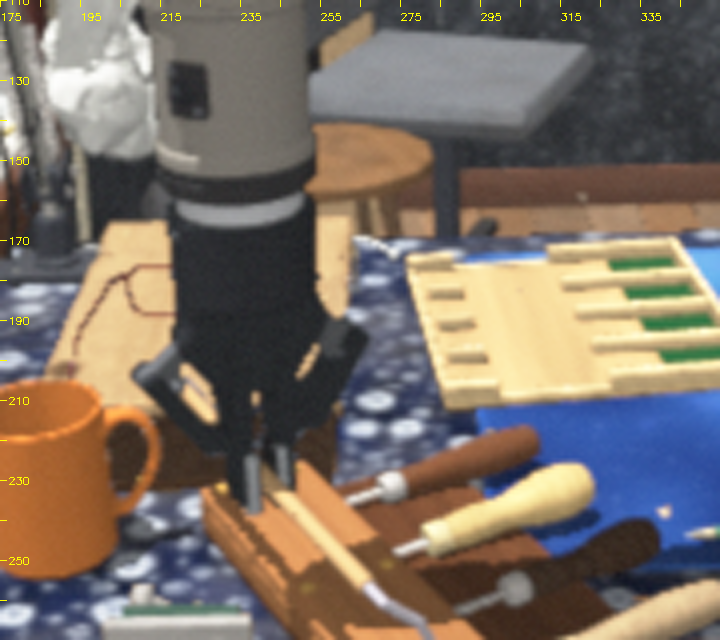

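>>> send_rows(rows="0 0 0 0 0 0;0 0 0.005 0 0 0;0 0 0.02 0 0 0;0 0 0.03 0 0 0;-0.01 -0.01 0.035 0 0 0", grip=0.05)

```text
clock: 5.85
tcp_pos: [0.5917, 0.1986, 0.2097]
orientation: [-1.4, 0.847, -0.844]
contact_force: [-0.1, 0.6, -0.2]
grip_width: 0.0498
```

```bash
python3 st.py e side:175,140,200,150,4
python3 - <<'E'
from h import *
import cv2
blk=(.5254,.166,.481)
t=cv2.imread('pics/top0.png'); s=cv2.imread('pics/side0.png')
k=5
for im,cam,(x0,y0,w,h) in((t,'top',(150,150,160,140)),(s,'side',(215,160,160,140))):
    c=cv2.resize(im[y0:y0+h,x0:x0+w],None,fx=k,fy=k,interpolation=cv2.INTER_CUBIC)
    for y,hh in((-.108,.013),(-.036,.017),(.036,.015),(.108,.013)):
        P=[(-.15,y,.008+hh),(-.085,y,.008+hh),(-.05,y,.008+hh),(0,y,.008+hh)]
        q=((proj(T(blk,P),cam)-[x0,y0]+.5)*k-.5).astype(int)
        for a in q: cv2.circle(c,tuple(int(i) for i in a),3,(0,0,255),-1)
        P=[(-.095,y+d,.008+hh) for d in(-hh,hh)]
        q=((proj(T(blk,P),cam)-[x0,y0]+.5)*k-.5).astype(int)
        for a in q: cv2.circle(c,tuple(int(i) for i in a),3,(255,255,0),-1)
    cv2.imwrite(f'pics/ov_{cam}.png',c)
E
```

```text
t 5.85 q [-0.7251  0.4591  0.408   1.7474 -0.2146  0.98    0.25  ] tcp [0.5917 0.1986 0.2097] F [-0.0786  0.6114 -0.2225] Mom [0.0444 0.018  0.0454] w 0.0498
jaw yaw 0.4844434309024615 approach [-0.0012  0.0007 -1.    ] jaw [ 0.8849  0.4657 -0.0008]
```

View pics/e_side.png

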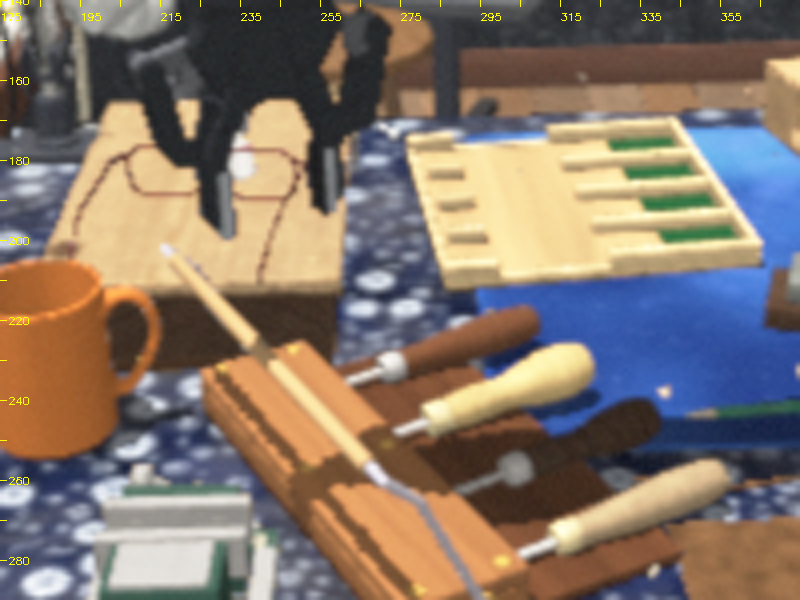

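View pics/ov_side.png

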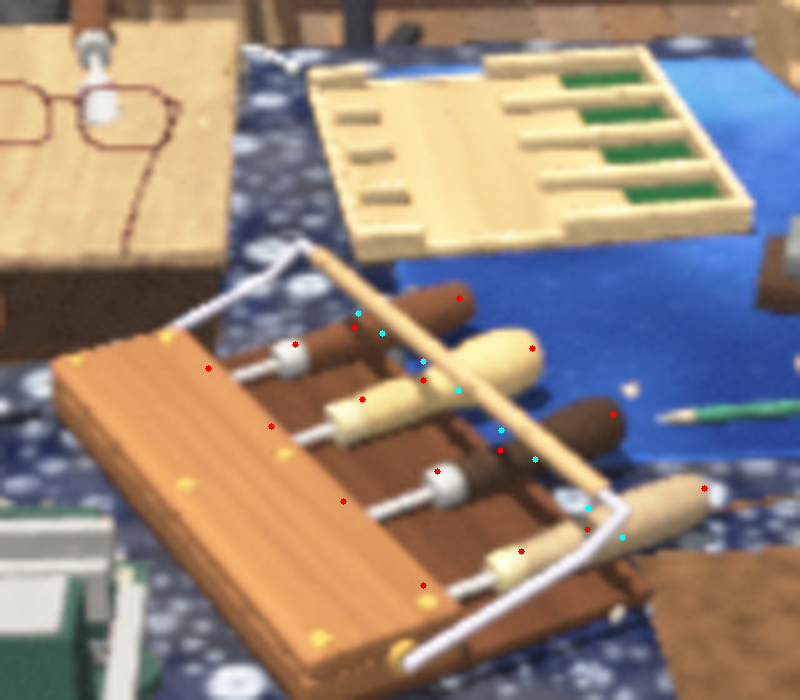

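View pics/ov_top.png

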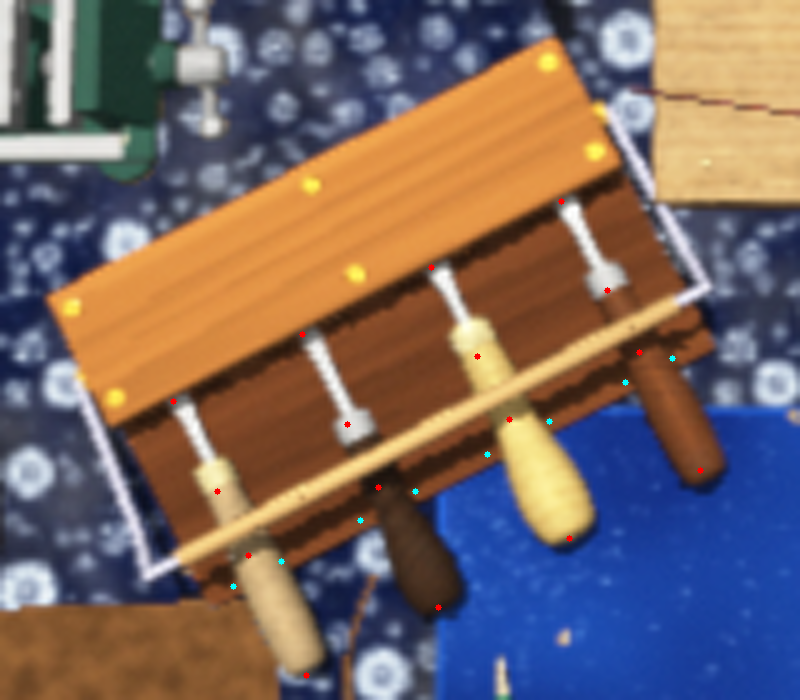

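>>> send_rows(rows="-0.0076 -0.014 0 0 0 -0.131;-0.0076 -0.014 0 0 0 -0.131;-0.0076 -0.014 0 0 0 -0.131;-0.0076 -0.014 0 0 0 -0.131;-0.0076 -0.014 0 0 0 -0.131;-0.0076 -0.014 0 0 0 -0.131;-0.0076 -0.014 0 0 0 -0.131;-0.0076 -0.014 0 0 0 -0.131;-0.0076 -0.014 -0.02 0 0 -0.131;-0.0076 -0.014 -0.02 0 0 -0.131;-0.0076 -0.014 -0.02 0 0 -0.131;-0.0076 -0.014 -0.02 0 0 -0.131;0 0 -0.015 0 0 0;0 0 -0.01 0 0 0")

```text
clock: 7.3
tcp_pos: [0.501, 0.0294, 0.1033]
orientation: [-0.482, 1.952, -1.95]
contact_force: [0.4, 0.3, -0.4]
grip_width: 0.0501
```

```bash
python3 st.py f side:195,120,180,150,4 top:190,140,160,150,4
```

```text
t 7.3 q [-0.7466  0.5026  0.719   2.1249 -0.5204  0.6938 -0.7637] tcp [0.501  0.0294 0.1033] F [ 0.4366  0.2693 -0.3942] Mom [ 0.0097 -0.0417  0.0147] w 0.0501
jaw yaw -1.0866314088204891 approach [-0.0006  0.0007 -1.    ] jaw [ 0.4655 -0.8851 -0.0009]
```

View pics/f_side.png

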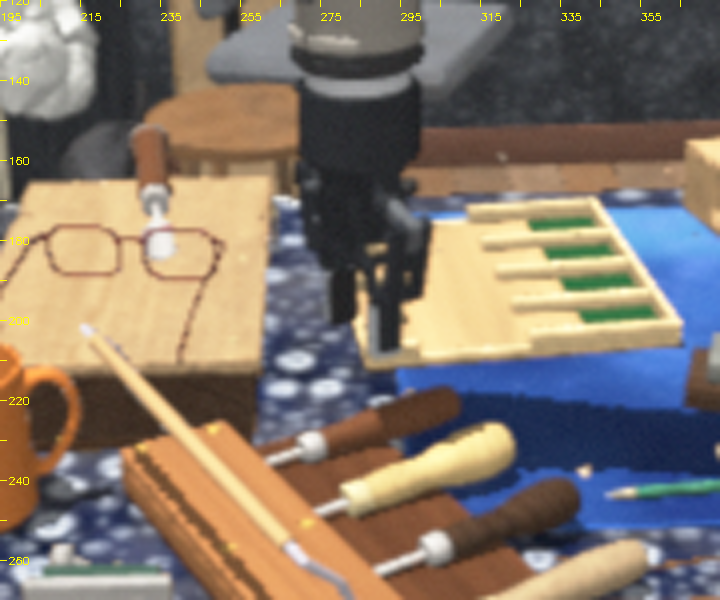

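View pics/f_top.png

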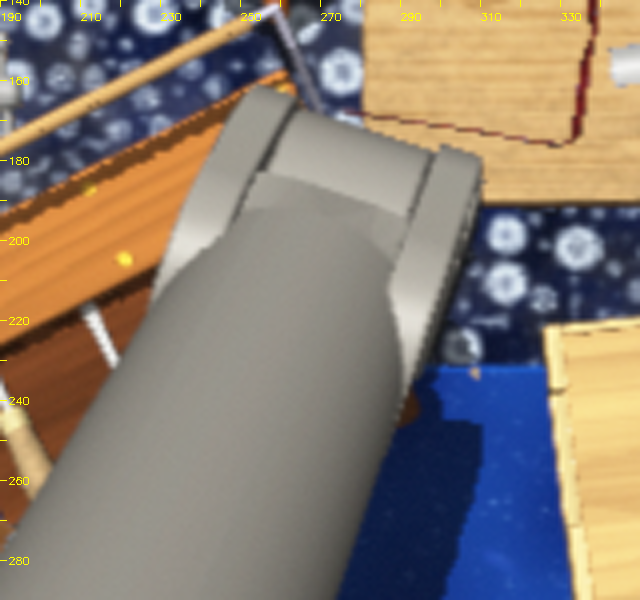

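>>> send_rows(rows="0 0 -0.02 0 0 0;0 0 -0.02 0 0 0;0 0 -0.015 0 0 0;0 0 -0.01 0 0 0;0 0 -0.004 0 0 0;0 0 0 0 0 0")

```text
clock: 8.0
tcp_pos: [0.5013, 0.0286, 0.035]
orientation: [-0.479, 1.953, -1.953]
contact_force: [0.1, 0.2, -0.2]
grip_width: 0.0503
```

>>> send_rows(rows="0 0 0 0 0 0;0 0 0 0 0 0;0 0 0 0 0 0;0 0 0 0 0 0;0 0 0 0 0 0", grip=0.005, grip_force=60)

```text
clock: 8.5
tcp_pos: [0.5017, 0.0288, 0.036]
orientation: [-0.477, 1.953, -1.952]
contact_force: [-1.7, 0.3, 4.4]
grip_width: 0.0205
```

```bash
python3 st.py g side:195,120,180,150,4
```

```text
t 8.5 q [-0.6418  0.6117  0.5897  2.1461 -0.6438  0.5619 -0.6653] tcp [0.5017 0.0288 0.036 ] F [-1.6678  0.3259  4.3903] Mom [0.0386 0.326  0.0369] w 0.0205
jaw yaw -1.0900682421578143 approach [ 0.0011  0.0007 -1.    ] jaw [ 0.4624 -0.8867 -0.0001]
```

View pics/g_side.png

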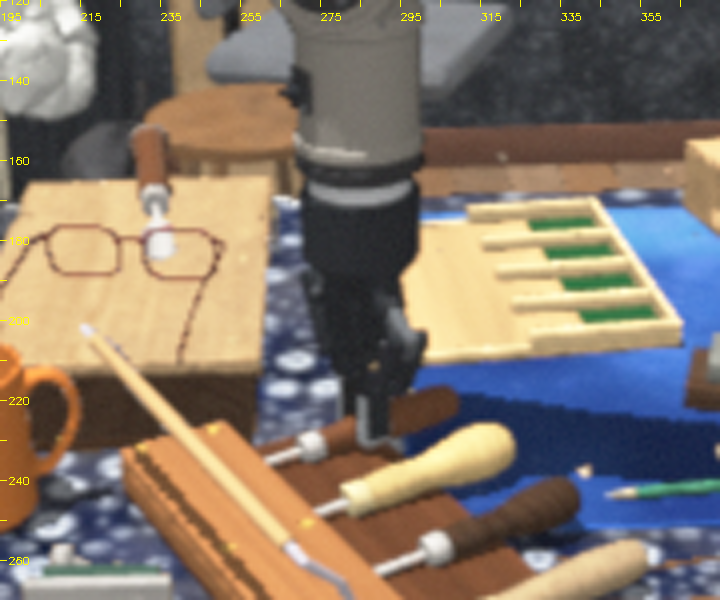

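```bash
cat > rock.py <<'E'
import numpy as np,sys
r=float(sys.argv[1]); th=[float(x) for x in sys.argv[2:]]; yaw=.481
def P(t): return np.array([-r*np.cos(t),-r*np.sin(t)])
c,s=np.cos(yaw),np.sin(yaw); W=np.array([[c,-s],[s,c]])
print(';'.join('%.4f %.4f 0 0 0 %.3f'%(*(W@(P(b)-P(a))),b-a) for a,b in zip(th,th[1:])))
E
python3 rock.py .1325 0 .065 .13 .19; python3 rock.py .1325 .19 .125 .065 0 -.065 -.13 -.19 ;python3 rock.py .1325 -.19 -.125 -.065 0
```

```text
0.0042 -0.0075 0 0 0 0.065;0.0047 -0.0072 0 0 0 0.065;0.0048 -0.0064 0 0 0 0.060
-0.0051 0.0069 0 0 0 -0.065;-0.0043 0.0067 0 0 0 -0.060;-0.0042 0.0075 0 0 0 -0.065;-0.0037 0.0078 0 0 0 -0.065;-0.0032 0.0080 0 0 0 -0.065;-0.0025 0.0075 0 0 0 -0.060
0.0027 -0.0082 0 0 0 0.065;0.0030 -0.0074 0 0 0 0.060;0.0037 -0.0078 0 0 0 0.065
```

>>> send_rows(rows="0.0042 -0.0075 0 0 0 0.065;0.0047 -0.0072 0 0 0 0.065;0.0048 -0.0064 0 0 0 0.06;0 0 0 0 0 0;0 0 0 0 0 0")

```text
clock: 9.05
tcp_pos: [0.5142, 0.0092, 0.0359]
orientation: [-0.64, 1.838, -1.831]
contact_force: [-4.5, 5.0, 10.6]
grip_width: 0.0201
```

```bash
python3 st.py
```

```text
t 9.05 q [-0.5558  0.6101  0.5374  2.1147 -0.586   0.5667 -0.4907] tcp [0.5142 0.0092 0.0359] F [-4.5495  5.0463 10.5781] Mom [ 1.078   1.055  -0.2552] w 0.0201
jaw yaw -0.9001085442249825 approach [-0.0017  0.0036 -1.    ] jaw [ 0.6215 -0.7834 -0.0039]
```

>>> send_rows(rows="-0.0051 0.0069 0.001 0 0 -0.065;-0.0043 0.0067 0 0 0 -0.06;-0.0042 0.0075 0 0 0 -0.065;-0.0037 0.0078 0 0 0 -0.065;-0.0032 0.008 0 0 0 -0.065;-0.0025 0.0075 0 0 0 -0.06;0 0 0 0 0 0;0 0 0 0 0 0")

```text
clock: 9.85
tcp_pos: [0.4906, 0.0504, 0.0362]
orientation: [-0.303, 2.065, -2.068]
contact_force: [-2.3, -4.9, -0.4]
grip_width: 0.0203
```

```bash
python3 st.py
```

```text
t 9.85 q [-0.7326  0.6203  0.6443  2.1674 -0.6985  0.571  -0.8491] tcp [0.4906 0.0504 0.0362] F [-2.3448 -4.8658 -0.4436] Mom [-1.0322  0.5936  0.0509] w 0.0203
jaw yaw -1.2809840929276146 approach [-0.0015 -0.002  -1.    ] jaw [ 0.2858 -0.9583  0.0014]
```

>>> send_rows(rows="0.0027 -0.0082 0 0 0 0.065;0.003 -0.0074 0 0 0 0.06;0.0037 -0.0078 0 0 0 0.065;0 0 0 0 0 0;-0.0045 -0.0023 0 0 0 0;-0.0045 -0.0023 0 0 0 0;-0.0045 -0.0023 0 0 0 0")

```text
clock: 10.55
tcp_pos: [0.4872, 0.0218, 0.0361]
orientation: [-0.479, 1.954, -1.953]
contact_force: [0.1, -0.2, 0.0]
grip_width: 0.0204
```

```bash
python3 st.py
```

```text
t 10.55 q [-0.6357  0.5947  0.5874  2.1789 -0.6442  0.5436 -0.6508] tcp [0.4872 0.0218 0.0361] F [ 0.147  -0.222   0.0365] Mom [ 0.0455 -0.0771 -0.0457] w 0.0204
jaw yaw -1.090434744713647 approach [-0.0002  0.0001 -1.    ] jaw [ 0.4621 -0.8868 -0.0001]
```

>>> send_rows(rows="-0.0071 -0.0037 0 0 0 0;-0.0071 -0.0037 0 0 0 0;-0.0071 -0.0037 0 0 0 0;-0.0071 -0.0037 0 0 0 0;-0.0071 -0.0037 0 0 0 0;-0.0071 -0.0037 0 0 0 0;-0.0071 -0.0037 0 0 0 0;0 0 0 0 0 0")

```text
clock: 11.35
tcp_pos: [0.4365, -0.005, 0.036]
orientation: [-0.479, 1.955, -1.954]
contact_force: [-0.1, 0.2, -1.9]
grip_width: 0.0206
```

```bash
python3 st.py i side:195,120,180,150,4
```

```text
t 11.35 q [-0.596   0.5361  0.5728  2.2918 -0.6509  0.4748 -0.5853] tcp [ 0.4365 -0.005   0.036 ] F [-0.0604  0.2289 -1.9013] Mom [-0.029   0.0264 -0.0147] w 0.0206
jaw yaw -1.091412183674954 approach [-0.0015  0.     -1.    ] jaw [ 0.4612 -0.8873 -0.0007]
```

View pics/i_side.png

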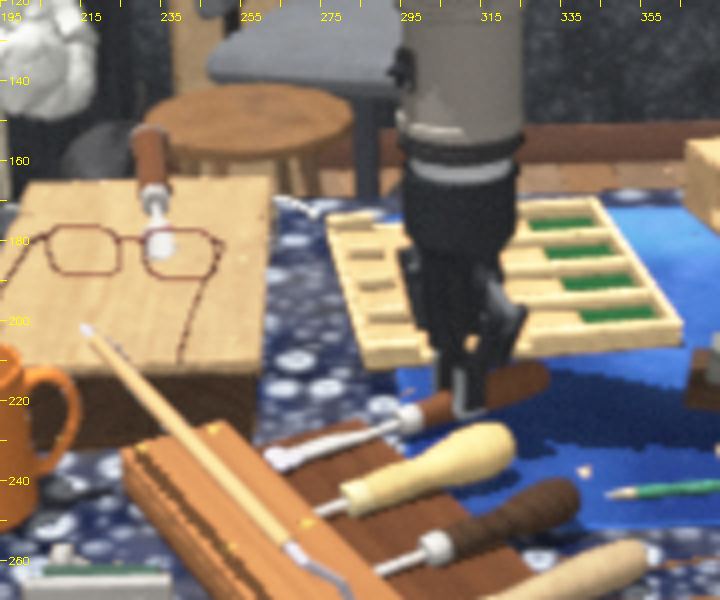

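>>> send_rows(rows="0 0 0.02 0 0 0;0 0 0.03 0 0 0;0 0 0.03 0 0 0;0 0 0.03 0 0 0.05;0 -0.0195 0 0 0 0.1386;0 -0.0195 0 0 0 0.1386;0 -0.0195 0 0 0 0.1386;0 -0.0195 0 0 0 0.1386;0 -0.0195 0 0 0 0.1386;0 -0.0195 0 0 0 0.1386;0 -0.0195 0 0 0 0.1386;0 -0.0195 0 0 0 0.1386;0 -0.0195 0 0 0 0.1386;0 -0.0195 0 0 0 0.1386;0 -0.0195 0 0 0 0.1386;0 -0.0195 0 0 0 0.1386;0 -0.0195 0 0 0 0.1386;0 -0.0195 0 0 0 0.1386;0 -0.0195 0 0 0 0.1386;0 -0.0195 0 0 0 0.1386")

```text
clock: 13.4
tcp_pos: [0.4383, -0.3171, 0.146]
orientation: [-1.549, 0.304, -0.304]
contact_force: [0.6, -0.2, -0.7]
grip_width: 0.0207
```

```bash
python3 st.py j top:280,180,200,150,4
```

```text
t 13.4 q [ 0.2658  0.402   0.3062  1.9911 -0.1699  0.7726  1.8543] tcp [ 0.4383 -0.3171  0.146 ] F [ 0.6037 -0.1686 -0.7344] Mom [ 0.0248 -0.0565 -0.0497] w 0.0207
jaw yaw 1.1831797066870664 approach [ 0.0001  0.     -1.    ] jaw [0.378  0.9258 0.0001]
```

View pics/j_top.png

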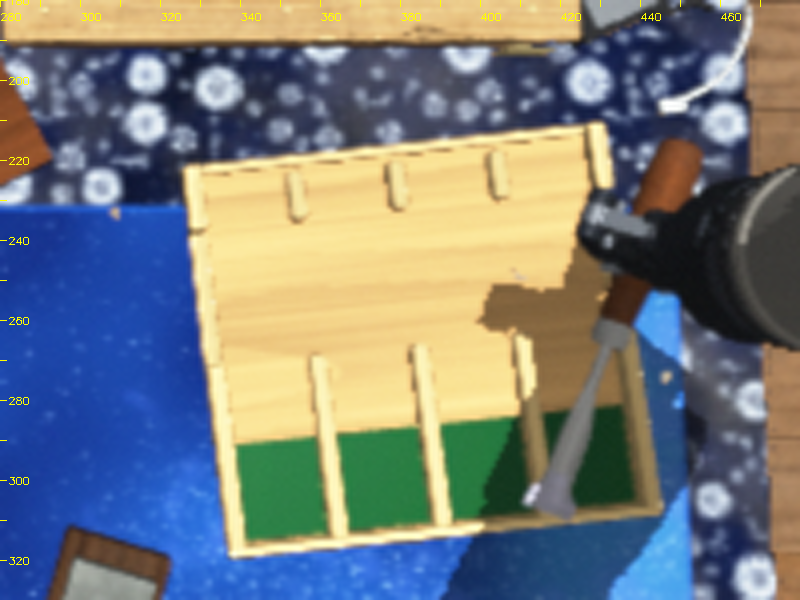

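>>> send_rows(rows="0 0 0 0 0 0.124;0 0 0 0 0 0.124;0 0 0 0 0 0.124;0 0 -0.02 0 0 0.124;0 0 -0.03 0 0 0;0 0 -0.02 0 0 0;0 0 0 0 0 0")

```text
clock: 14.15
tcp_pos: [0.4366, -0.315, 0.0736]
orientation: [-1.566, -0.076, 0.083]
contact_force: [-0.3, -0.1, -1.2]
grip_width: 0.02
```

```bash
python3 st.py k top:280,180,200,150,4 side:230,100,160,130,4
```

```text
t 14.15 q [ 0.3809  0.5064  0.162   2.0255 -0.1342  0.6249  2.305 ] tcp [ 0.4366 -0.315   0.0736] F [-0.3351 -0.1315 -1.2411] Mom [ 0.0375 -0.0198 -0.0027] w 0.02
jaw yaw 1.672664667578564 approach [-0.0046  0.0026 -1.    ] jaw [-0.1017  0.9948  0.0031]
```

View pics/k_top.png

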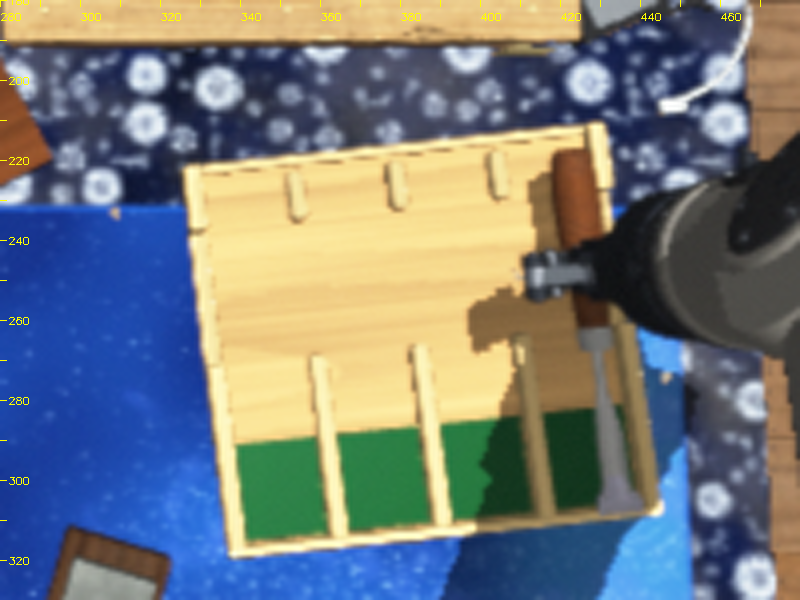

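View pics/k_side.png

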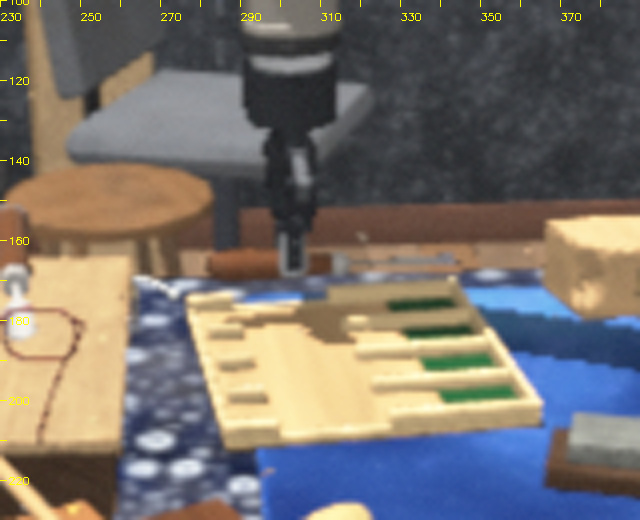

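Run:
```python
from h import *
tr=(.3935,-.228,.1095)
def inv(p,P): d=P-np.array([p[0],p[1],0]); c,s=np.cos(p[2]),np.sin(p[2]); return [round(v,4) for v in (c*d[0]+s*d[1],-s*d[0]+c*d[1],d[2])]
for uv in((434.5,304.5),(434.8,307),(424,218),(428.6,264)): print(inv(tr,ray(uv,'top',.048)))
print(inv(tr,np.array([.4366,-.315,.07])))
```

```text
[np.float64(-0.1011), np.float64(-0.0945), np.float64(0.048)]
[np.float64(-0.1068), np.float64(-0.0944), np.float64(0.048)]
[np.float64(0.0999), np.float64(-0.1003), np.float64(0.048)]
[np.float64(-0.0081), np.float64(-0.0949), np.float64(0.048)]
[np.float64(0.0333), np.float64(-0.0912), np.float64(0.07)]
```

>>> send_rows(rows="0.003 0 -0.015 0 0 0;0 -0.001 -0.012 0 0 0;0 0 -0.006 0 0 0;0 0 -0.003 0 0 0;0 0 0 0 0 0")

```text
clock: 14.75
tcp_pos: [0.4407, -0.3172, 0.0396]
orientation: [-1.569, -0.08, 0.081]
contact_force: [0.5, 1.0, -0.7]
grip_width: 0.0204
```

```bash
python3 st.py l side:230,100,160,130,4
```

```text
t 14.75 q [ 0.3942  0.5684  0.146   2.0277 -0.1487  0.5563  2.3173] tcp [ 0.4407 -0.3172  0.0396] F [ 0.5135  0.9742 -0.6871] Mom [ 0.0089 -0.0279 -0.0763] w 0.0204
jaw yaw 1.6732582649052552 approach [-0.0009  0.0004 -1.    ] jaw [-0.1023  0.9948  0.0005]
```

View pics/l_side.png

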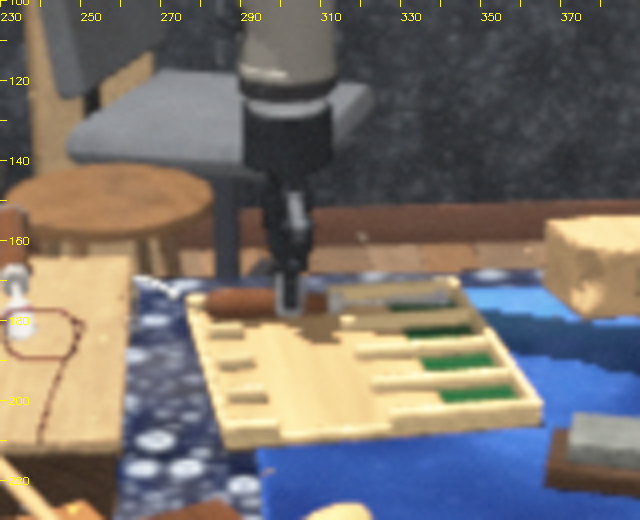

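>>> send_rows(rows="0 0 -0.002 0 0 0;0 0 -0.002 0 0 0;0 0 0 0 0 0")

```text
clock: 15.1
tcp_pos: [0.4413, -0.3174, 0.0362]
orientation: [-1.57, -0.081, 0.08]
contact_force: [0.6, -0.7, -0.2]
grip_width: 0.0203
```

>>> send_rows(rows="0 0 0 0 0 0;0 0 0 0 0 0;0 0 0 0 0 0;0 0 0.01 0 0 0;0 0 0.03 0 0 0;0 0 0.04 0 0 0;0 0 0.04 0 0 0", grip=0.045)

```text
clock: 15.8
tcp_pos: [0.4407, -0.3172, 0.1579]
orientation: [-1.569, -0.08, 0.081]
contact_force: [0.3, -0.1, -0.5]
grip_width: 0.045
```

```bash
python3 st.py m side:230,100,160,130,4
```

```text
t 15.8 q [ 0.3506  0.3801  0.1963  1.9718 -0.1009  0.7995  2.277 ] tcp [ 0.4407 -0.3172  0.1579] F [ 0.3146 -0.1302 -0.4646] Mom [-0.0033 -0.0802 -0.0587] w 0.045
jaw yaw 1.6732002355838085 approach [-0.0006  0.0002 -1.    ] jaw [-0.1022  0.9948  0.0003]
```

View pics/m_side.png

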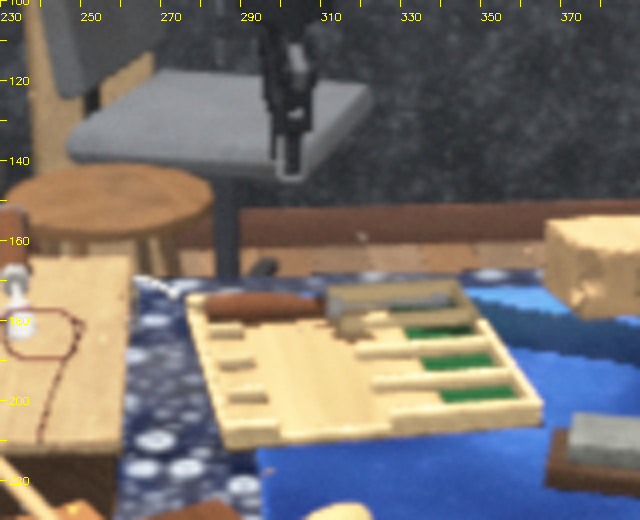

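>>> send_rows(rows="0.0014 0.0205 0 0 0 -0.138;0.0014 0.0205 0 0 0 -0.138;0.0014 0.0205 0 0 0 -0.138;0.0014 0.0205 0 0 0 -0.138;0.0014 0.0205 0 0 0 -0.138;0.0014 0.0205 0 0 0 -0.138;0.0014 0.0205 0 0 0 -0.138;0.0014 0.0205 0 0 0 -0.138;0.0014 0.0205 0 0 0 -0.138;0.0014 0.0205 0 0 0 -0.138;0.0014 0.0205 0 0 0 -0.138;0.0014 0.0205 0 0 0 -0.138;0.0014 0.0205 0 0 0 -0.138;0.0014 0.0205 0 0 0 -0.138;0.0014 0.0205 0 0 0 -0.138;0.0014 0.0205 0 0 0 -0.138;0.0014 0.0205 0 0 0 -0.138;0.0014 0.0205 0 0 0 -0.138;0.0014 0.0205 0 0 0 -0.138;0.0014 0.0205 0 0 0 -0.138", grip=0.05)

```text
clock: 17.85
tcp_pos: [0.4691, 0.0937, 0.1566]
orientation: [-0.476, 1.955, -1.953]
contact_force: [0.4, 0.2, 0.4]
grip_width: 0.0502
```

>>> send_rows(rows="0 0 -0.02 0 0 0;0 0 -0.03 0 0 0;0 0 -0.02 0 0 0;0 0 0 0 0 0")

```text
clock: 18.25
tcp_pos: [0.4675, 0.0925, 0.0846]
orientation: [-0.486, 1.952, -1.953]
contact_force: [-0.0, -0.5, 0.1]
grip_width: 0.0501
```

```bash
python3 st.py n side:215,140,160,130,4
```

```text
t 18.25 q [-0.8079  0.4739  0.5993  2.1841 -0.464   0.6124 -0.9585] tcp [0.4675 0.0925 0.0846] F [-0.005  -0.4812  0.1235] Mom [ 0.017  -0.0045  0.017 ] w 0.0501
jaw yaw -1.086419359218164 approach [-0.0037 -0.0012 -1.    ] jaw [ 0.4657 -0.885  -0.0006]
```

View pics/n_side.png

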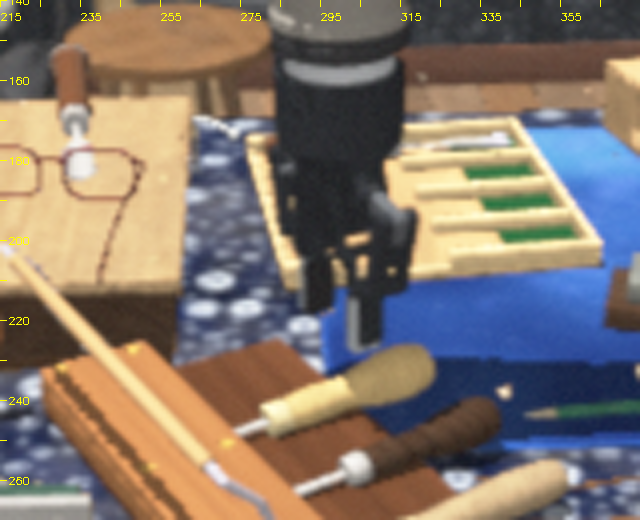

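>>> send_rows(rows="0 0 -0.02 0 0 -0.003;0 0 -0.015 0 0 0;0 0 -0.008 0 0 0;0 0 -0.004 0 0 0;0 0 0 0 0 0")

```text
clock: 18.8
tcp_pos: [0.4695, 0.0928, 0.0396]
orientation: [-0.478, 1.953, -1.952]
contact_force: [-0.5, -0.0, -0.0]
grip_width: 0.0502
```

>>> send_rows(rows="0 0 0 0 0 0;0 0 0 0 0 0;0 0 0 0 0 0;0 0 0 0 0 0;0 0 0 0 0 0", grip=0.005)

```text
clock: 19.3
tcp_pos: [0.4695, 0.0929, 0.0401]
orientation: [-0.478, 1.953, -1.952]
contact_force: [-1.6, 0.2, 7.9]
grip_width: 0.0244
```

```bash
python3 st.py
```

```text
t 19.3 q [-0.7339  0.5537  0.511   2.1957 -0.5502  0.5157 -0.8887] tcp [0.4695 0.0929 0.0401] F [-1.5765  0.2208  7.9111] Mom [-0.0198  0.441   0.0441] w 0.0244
jaw yaw -1.0896820059230992 approach [ 0.0009  0.001  -1.    ] jaw [ 0.4628 -0.8865 -0.0005]
```

>>> send_rows(rows="0 0 0 0 0 0;0 0 -0.002 0 0 0;0 0 -0.002 0 0 0;0 0 0 0 0 0", grip=0.045)

```text
clock: 19.7
tcp_pos: [0.4689, 0.0927, 0.0348]
orientation: [-0.48, 1.953, -1.953]
contact_force: [0.0, 0.6, -0.5]
grip_width: 0.0449
```

>>> send_rows(rows="0 0 0 0 0 0;0 0 0 0 0 0;0 0 0 0 0 0;0 0 0 0 0 0;0 0 0 0 0 0", grip=0.005)

```text
clock: 20.2
tcp_pos: [0.469, 0.0927, 0.0353]
orientation: [-0.479, 1.953, -1.953]
contact_force: [-1.8, 0.0, 5.4]
grip_width: 0.0248
```

```bash
python3 st.py; python3 rock.py .1325 0 .065 .13 .195; python3 rock.py .1325 .195 .13 .065 0 -.065 -.13 -.195 ;python3 rock.py .1325 -.195 -.13 -.065 0
```

```text
t 20.2 q [-0.7267  0.5622  0.5018  2.197  -0.5574  0.5067 -0.8827] tcp [0.469  0.0927 0.0353] F [-1.8445  0.0252  5.402 ] Mom [-0.0235  0.3763  0.0585] w 0.0248
jaw yaw -1.089673872442927 approach [-0.0003  0.0002 -1.    ] jaw [ 0.4628 -0.8865 -0.0003]
0.0042 -0.0075 0 0 0 0.065;0.0047 -0.0072 0 0 0 0.065;0.0052 -0.0069 0 0 0 0.065
-0.0052 0.0069 0 0 0 -0.065;-0.0047 0.0072 0 0 0 -0.065;-0.0042 0.0075 0 0 0 -0.065;-0.0037 0.0078 0 0 0 -0.065;-0.0032 0.0080 0 0 0 -0.065;-0.0027 0.0082 0 0 0 -0.065
0.0027 -0.0082 0 0 0 0.065;0.0032 -0.0080 0 0 0 0.065;0.0037 -0.0078 0 0 0 0.065
```

>>> send_rows(rows="0.0042 -0.0075 0.001 0 0 0.065;0.0047 -0.0072 0 0 0 0.065;0.0052 -0.0069 0 0 0 0.065;0 0 0 0 0 0;0 0 0 0 0 0")

```text
clock: 20.7
tcp_pos: [0.4827, 0.0721, 0.0358]
orientation: [-0.644, 1.833, -1.83]
contact_force: [-1.3, 5.3, -1.8]
grip_width: 0.0246
```

>>> send_rows(rows="-0.0052 0.0069 0 0 0 -0.065;-0.0047 0.0072 0 0 0 -0.065;-0.0042 0.0075 0 0 0 -0.065;-0.0037 0.0078 0 0 0 -0.065;-0.0032 0.008 0 0 0 -0.065;-0.0027 0.0082 0 0 0 -0.065;0 0 0 0 0 0;0 0 0 0 0 0")

```text
clock: 21.5
tcp_pos: [0.458, 0.1147, 0.0357]
orientation: [-0.3, 2.067, -2.072]
contact_force: [-3.3, -5.0, 1.0]
grip_width: 0.0251
```

>>> send_rows(rows="0.0027 -0.0082 0 0 0 0.065;0.0032 -0.008 0 0 0 0.065;0.0037 -0.0078 0 0 0 0.065;0 0 0 0 0 0;-0.0045 -0.0023 0 0 0 0;-0.0045 -0.0023 0 0 0 0;-0.0045 -0.0023 0 0 0 0")

```text
clock: 22.2
tcp_pos: [0.4548, 0.0859, 0.036]
orientation: [-0.48, 1.953, -1.953]
contact_force: [0.0, -0.1, -1.2]
grip_width: 0.0249
```

>>> send_rows(rows="-0.0071 -0.0037 0 0 0 0;-0.0071 -0.0037 0 0 0 0;-0.0071 -0.0037 0 0 0 0;-0.0071 -0.0037 0 0 0 0;-0.0071 -0.0037 0 0 0 0;-0.0071 -0.0037 0 0 0 0;-0.0035 -0.0018 0 0 0 0;0 0 0 0 0 0")

```text
clock: 23.0
tcp_pos: [0.4089, 0.0615, 0.0361]
orientation: [-0.479, 1.954, -1.953]
contact_force: [0.6, -0.3, -1.4]
grip_width: 0.0249
```

```bash
python3 st.py p side:215,140,160,130,4
```

```text
t 23.0 q [-0.7012  0.489   0.4852  2.3396 -0.5646  0.4221 -0.8317] tcp [0.4089 0.0615 0.0361] F [ 0.6012 -0.3446 -1.3661] Mom [-0.0489  0.0159 -0.0214] w 0.0249
jaw yaw -1.0901759417540593 approach [-0.0005  0.     -1.    ] jaw [ 0.4623 -0.8867 -0.0003]
```

View pics/p_side.png

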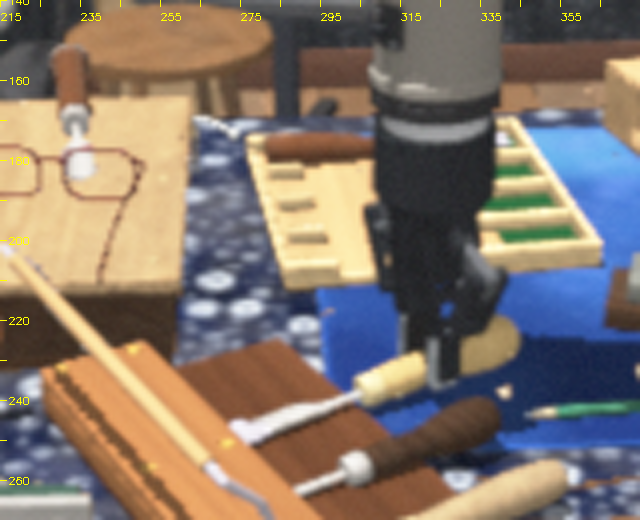

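>>> send_rows(rows="0 0 0.02 0 0 0;0 0 0.03 0 0 0;0 0 0.03 0 0 0;0.002 0 0.03 0 0 0.05;0.0015 -0.0198 0 0 0 0.14;0.0015 -0.0198 0 0 0 0.14;0.0015 -0.0198 0 0 0 0.14;0.0015 -0.0198 0 0 0 0.14;0.0015 -0.0198 0 0 0 0.14;0.0015 -0.0198 0 0 0 0.14;0.0015 -0.0198 0 0 0 0.14;0.0015 -0.0198 0 0 0 0.14;0.0015 -0.0198 0 0 0 0.14;0.0015 -0.0198 0 0 0 0.14;0.0015 -0.0198 0 0 0 0.14;0.0015 -0.0198 0 0 0 0.14;0.0015 -0.0198 0 0 0 0.14;0.0015 -0.0198 0 0 0 0.14;0.0015 -0.0198 0 0 0 0.14;0.0015 -0.0198 0 0 0 0.14")

```text
clock: 25.05
tcp_pos: [0.4358, -0.2559, 0.1461]
orientation: [-1.552, 0.286, -0.286]
contact_force: [-0.5, 0.9, -2.3]
grip_width: 0.0245
```

>>> send_rows(rows="0 0 0 0 0 0.12;0 0 0 0 0 0.12;0 0 0 0 0 0.12;0 0 -0.02 0 0 0.12;0 0 -0.03 0 0 0;0 0 -0.02 0 0 0;0 0 0 0 0 0")

```text
clock: 25.75
tcp_pos: [0.434, -0.2542, 0.0738]
orientation: [-1.567, -0.083, 0.09]
contact_force: [0.3, 0.7, -1.5]
grip_width: 0.025
```

```bash
python3 st.py q top:280,180,200,150,4 side:230,100,160,130,4
```

```text
t 25.75 q [ 0.2661  0.4639  0.1721  2.1079 -0.1389  0.5852  2.2171] tcp [ 0.434  -0.2542  0.0738] F [ 0.2953  0.7186 -1.4667] Mom [ 0.0698 -0.0134 -0.0593] w 0.025
jaw yaw 1.680419173088115 approach [-0.0046  0.0019 -1.    ] jaw [-0.1094  0.994   0.0024]
```

View pics/q_top.png

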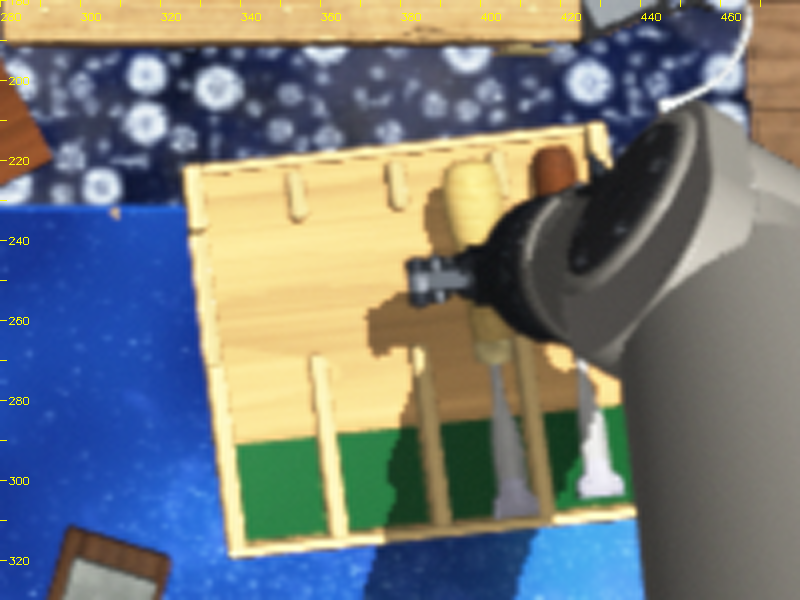

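View pics/q_side.png

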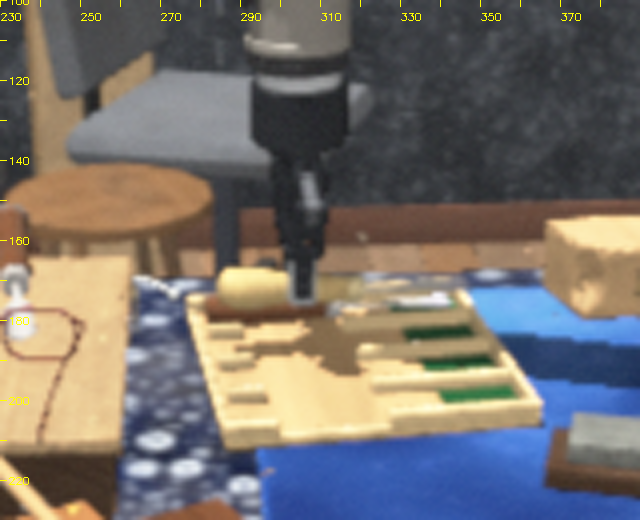

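```bash
cat > tr.py <<'E'
from h import *
import sys
tr=(.3935,-.228,.1095)
for a in sys.argv[1:]:
    u,v,z=map(float,a.split(',')); P=ray((u,v),'top',z); d=P-np.array([tr[0],tr[1],0]); c,s=np.cos(tr[2]),np.sin(tr[2]); print(a,'tray',round(c*d[0]+s*d[1],4),round(-s*d[0]+c*d[1],4))
E
python3 tr.py 409,307,.048 403,270,.05 397.4,221,.055 430,303,.012
```

```text
409,307,.048 tray -0.1008 -0.0356
403,270,.05 tray -0.0155 -0.0334
397.4,221,.055 tray 0.0992 -0.0351
430,303,.012 tray -0.1029 -0.0972
```

>>> send_rows(rows="0 0.002 -0.015 0 0 0;0 0.001 -0.012 0 0 0;0 0 -0.006 0 0 0;0 0 -0.004 0 0 0;0 0 -0.0015 0 0 0;0 0 0 0 0 0")

```text
clock: 26.45
tcp_pos: [0.4356, -0.2522, 0.0377]
orientation: [-1.569, -0.086, 0.086]
contact_force: [-0.3, 0.3, -2.1]
grip_width: 0.0248
```

>>> send_rows(rows="0 0 0 0 0 0;0 0 0 0 0 0;0 0 0 0 0 0;0 0 0.01 0 0 0;0 0 0.03 0 0 0;0 0 0.04 0 0 0;0 0 0.04 0 0 0", grip=0.045)

```text
clock: 27.15
tcp_pos: [0.435, -0.2519, 0.1594]
orientation: [-1.569, -0.085, 0.086]
contact_force: [1.1, -1.7, -0.3]
grip_width: 0.0447
```

```bash
python3 st.py s top:280,180,200,150,4 side:230,100,160,130,4
```

```text
t 27.15 q [ 0.2222  0.3185  0.2135  2.0623 -0.0952  0.7705  2.174 ] tcp [ 0.435  -0.2519  0.1594] F [ 1.0849 -1.6559 -0.2852] Mom [-0.047  -0.0607  0.0238] w 0.0447
jaw yaw 1.6802068162052914 approach [-0.0006  0.0002 -1.    ] jaw [-0.1092  0.994   0.0002]
```

View pics/s_side.png

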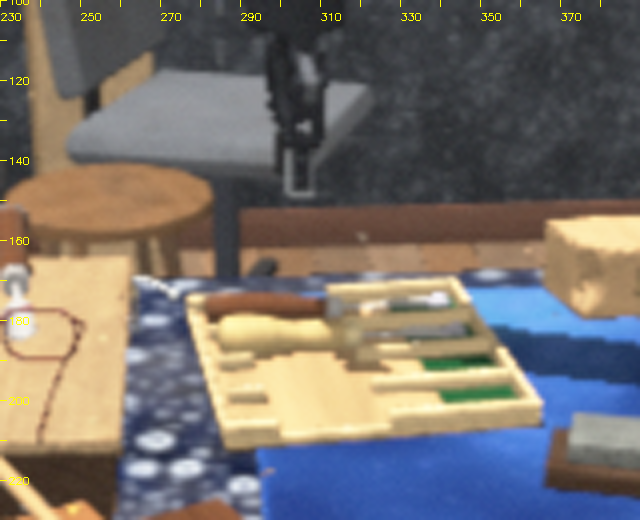

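>>> send_rows(rows="0 0.0204 0 0 0 -0.1385;0 0.0204 0 0 0 -0.1385;0 0.0204 0 0 0 -0.1385;0 0.0204 0 0 0 -0.1385;0 0.0204 0 0 0 -0.1385;0 0.0204 0 0 0 -0.1385;0 0.0204 0 0 0 -0.1385;0 0.0204 0 0 0 -0.1385;0 0.0204 0 0 0 -0.1385;0 0.0204 0 0 0 -0.1385;0 0.0204 0 0 0 -0.1385;0 0.0204 0 0 0 -0.1385;0 0.0204 0 0 0 -0.1385;0 0.0204 0 0 0 -0.1385;0 0.0204 0 0 0 -0.1385;0 0.0204 0 0 0 -0.1385;0 0.0204 0 0 0 -0.1385;0 0.0204 0 0 0 -0.1385;0 0.0204 0 0 0 -0.1385;0 0.0204 0 0 0 -0.1385", grip=0.05)

```text
clock: 29.25
tcp_pos: [0.4351, 0.1568, 0.1576]
orientation: [-0.474, 1.957, -1.956]
contact_force: [0.6, -0.2, -0.2]
grip_width: 0.0501
```

>>> send_rows(rows="0 0 -0.02 0 0 0;0 0 -0.03 0 0 0;0 0 -0.02 0 0 0;0 0 0 0 0 0")

```text
clock: 29.65
tcp_pos: [0.4336, 0.1552, 0.0857]
orientation: [-0.484, 1.953, -1.956]
contact_force: [0.7, 0.0, 0.8]
grip_width: 0.0499
```

```bash
python3 st.py u side:215,140,160,150,4 top:280,180,200,150,4
```

```text
t 29.65 q [-0.896   0.4294  0.5082  2.2146 -0.375   0.5841 -1.1984] tcp [0.4336 0.1552 0.0857] F [0.7246 0.0271 0.7586] Mom [0.0579 0.0081 0.0091] w 0.0499
jaw yaw -1.089444636609553 approach [-0.0042 -0.0026 -1.    ] jaw [ 0.463  -0.8864  0.0004]
```

View pics/u_side.png

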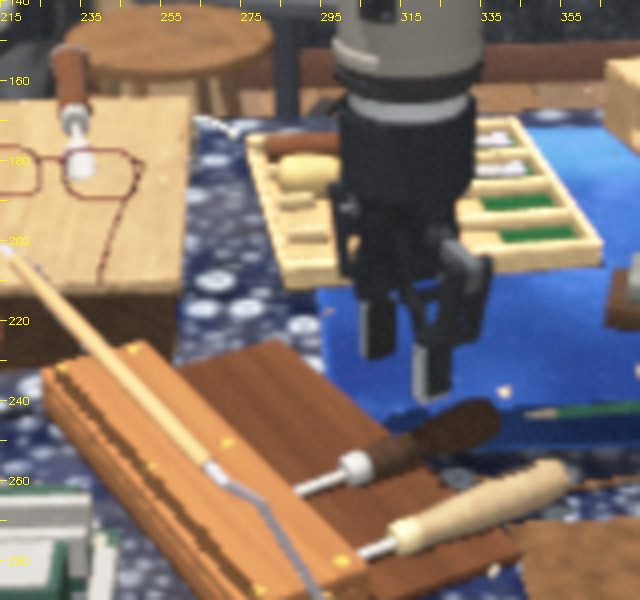

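View pics/u_top.png

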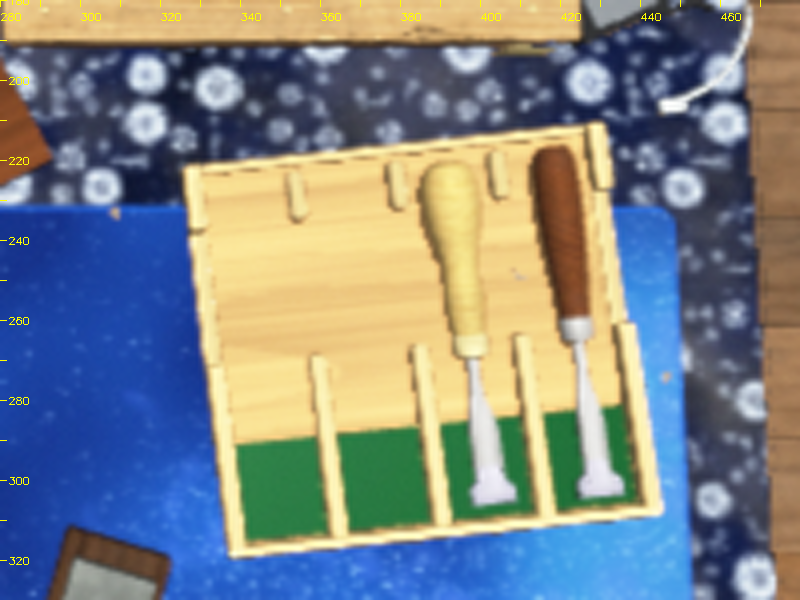

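>>> send_rows(rows="0 0 -0.02 0 0 0;0 0 -0.015 0 0 0;0 0 -0.01 0 0 0;0 0 -0.005 0 0 0;0 0 0 0 0 0")

```text
clock: 30.25
tcp_pos: [0.4357, 0.156, 0.0378]
orientation: [-0.479, 1.953, -1.953]
contact_force: [0.1, -0.9, -0.5]
grip_width: 0.0498
```

>>> send_rows(rows="0 0 0 0 0 0;0 0 0 0 0 0;0 0 0 0 0 0;0 0 0 0 0 0;0 0 0 0 0 0", grip=0.005)

```text
clock: 30.75
tcp_pos: [0.4359, 0.1563, 0.0385]
orientation: [-0.478, 1.953, -1.952]
contact_force: [-2.5, -0.2, 7.8]
grip_width: 0.02
```

```bash
python3 st.py
```

```text
t 30.75 q [-0.8204  0.5202  0.4205  2.227  -0.4612  0.475  -1.1239] tcp [0.4359 0.1563 0.0385] F [-2.5258 -0.1779  7.8409] Mom [-0.0749  0.3977  0.0528] w 0.02
jaw yaw -1.0894416724042209 approach [ 0.0008  0.001  -1.    ] jaw [ 0.463  -0.8864 -0.0006]
```

>>> send_rows(rows="0.0042 -0.0075 0.001 0 0 0.065;0.0047 -0.0072 0 0 0 0.065;0.0052 -0.0069 0 0 0 0.065;0 0 0 0 0 0;0 0 0 0 0 0")

```text
clock: 31.25
tcp_pos: [0.4495, 0.1359, 0.039]
orientation: [-0.644, 1.832, -1.828]
contact_force: [-0.5, 5.2, -1.0]
grip_width: 0.0198
```

>>> send_rows(rows="-0.0052 0.0069 0 0 0 -0.065;-0.0047 0.0072 0 0 0 -0.065;-0.0042 0.0075 0 0 0 -0.065;-0.0037 0.0078 0 0 0 -0.065;-0.0032 0.008 0 0 0 -0.065;-0.0027 0.0082 0 0 0 -0.065;0 0 0 0 0 0;0 0 0 0 0 0")

```text
clock: 32.05
tcp_pos: [0.4245, 0.1785, 0.0386]
orientation: [-0.301, 2.067, -2.071]
contact_force: [-2.2, -3.5, 1.9]
grip_width: 0.0198
```

>>> send_rows(rows="0.0027 -0.0082 0 0 0 0.065;0.0032 -0.008 0 0 0 0.065;0.0037 -0.0078 0 0 0 0.065;0 0 0 0 0 0;-0.0045 -0.0023 0 0 0 0;-0.0045 -0.0023 0 0 0 0;-0.0045 -0.0023 0 0 0 0")

```text
clock: 32.75
tcp_pos: [0.4214, 0.1493, 0.0386]
orientation: [-0.479, 1.953, -1.953]
contact_force: [-0.3, -0.1, -0.1]
grip_width: 0.0201
```

```bash
python3 st.py v side:235,140,160,150,4
```

```text
t 32.75 q [-0.8231  0.5031  0.4188  2.2619 -0.4615  0.456  -1.121 ] tcp [0.4214 0.1493 0.0386] F [-0.3017 -0.1204 -0.0952] Mom [ 0.0435 -0.0473  0.0133] w 0.0201
jaw yaw -1.089649766091438 approach [-0.  0. -1.] jaw [ 0.4628 -0.8865 -0.    ]
```

View pics/v_side.png

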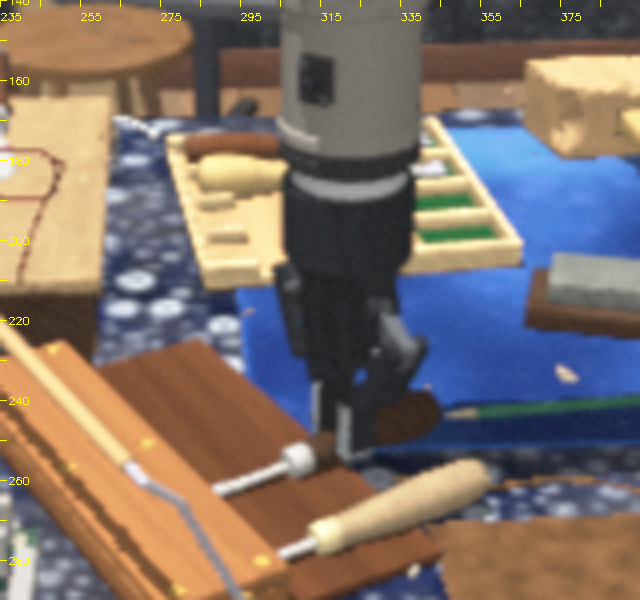

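Drawing freely; the ferrule has moved out of the block. I continue the pull.

>>> send_rows(rows="-0.0071 -0.0037 0 0 0 0;-0.0071 -0.0037 0 0 0 0;-0.0071 -0.0037 0 0 0 0;-0.0071 -0.0037 0 0 0 0;-0.0071 -0.0037 0 0 0 0;-0.0071 -0.0037 0 0 0 0;-0.0035 -0.0018 0 0 0 0;0 0 0 0 0 0")

```text
clock: 33.6
tcp_pos: [0.3752, 0.1247, 0.0386]
orientation: [-0.48, 1.953, -1.953]
contact_force: [0.4, 0.2, -0.8]
grip_width: 0.0201
```

```bash
python3 st.py w side:235,140,160,150,4
```

```text
t 33.6 q [-0.8192  0.4482  0.4058  2.3745 -0.467   0.3902 -1.1032] tcp [0.3752 0.1247 0.0386] F [ 0.3684  0.1538 -0.846 ] Mom [-0.0169  0.0034  0.0324] w 0.0201
jaw yaw -1.0899325742382637 approach [-0.0008 -0.0002 -1.    ] jaw [ 0.4625 -0.8866 -0.0002]
```

View pics/w_side.png

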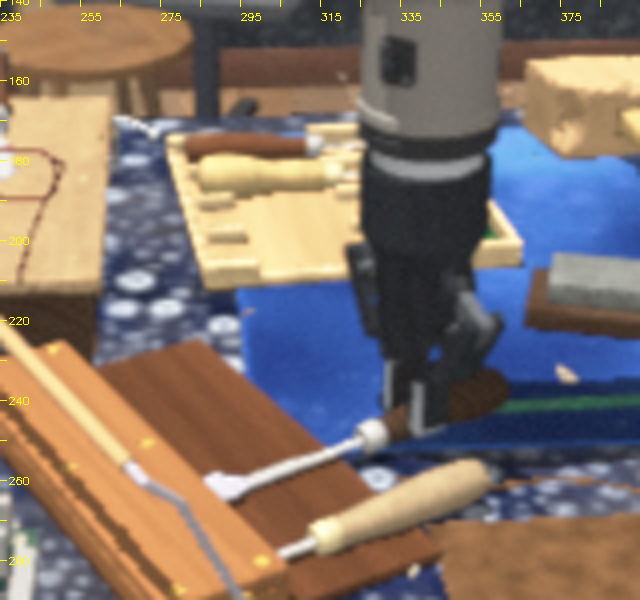

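>>> send_rows(rows="0 0 0.02 0 0 0;0 0 0.03 0 0 0;0 0 0.03 0 0 0;0 0 0.03 0 0 0.05;0.0032 -0.0199 0 0 0 0.14;0.0032 -0.0199 0 0 0 0.14;0.0032 -0.0199 0 0 0 0.14;0.0032 -0.0199 0 0 0 0.14;0.0032 -0.0199 0 0 0 0.14;0.0032 -0.0199 0 0 0 0.14;0.0032 -0.0199 0 0 0 0.14;0.0032 -0.0199 0 0 0 0.14;0.0032 -0.0199 0 0 0 0.14;0.0032 -0.0199 0 0 0 0.14;0.0032 -0.0199 0 0 0 0.14;0.0032 -0.0199 0 0 0 0.14;0.0032 -0.0199 0 0 0 0.14;0.0032 -0.0199 0 0 0 0.14;0.0032 -0.0199 0 0 0 0.14;0.0032 -0.0199 0 0 0 0.14")

```text
clock: 35.65
tcp_pos: [0.4273, -0.1941, 0.1485]
orientation: [-1.552, 0.286, -0.286]
contact_force: [-1.2, -0.0, -2.0]
grip_width: 0.0201
```

>>> send_rows(rows="0 0 0 0 0 0.12;0 0 0 0 0 0.12;0 0 0 0 0 0.12;0 0 -0.02 0 0 0.12;0 0 -0.03 0 0 0;0 0 -0.02 0 0 0;0 0 0 0 0 0")

```text
clock: 36.35
tcp_pos: [0.4254, -0.1928, 0.0765]
orientation: [-1.568, -0.082, 0.09]
contact_force: [-1.3, 0.2, -1.0]
grip_width: 0.0198
```

```bash
python3 st.py x top:280,180,200,150,4 side:230,100,160,130,4
```

```text
t 36.35 q [ 0.1137  0.4186  0.2146  2.1898 -0.165   0.5529  2.1318] tcp [ 0.4254 -0.1928  0.0765] F [-1.3001  0.2145 -1.0371] Mom [ 0.0292 -0.0263  0.0542] w 0.0198
jaw yaw 1.6803264458980753 approach [-0.0049  0.0013 -1.    ] jaw [-0.1093  0.994   0.0018]
```

View pics/x_top.png

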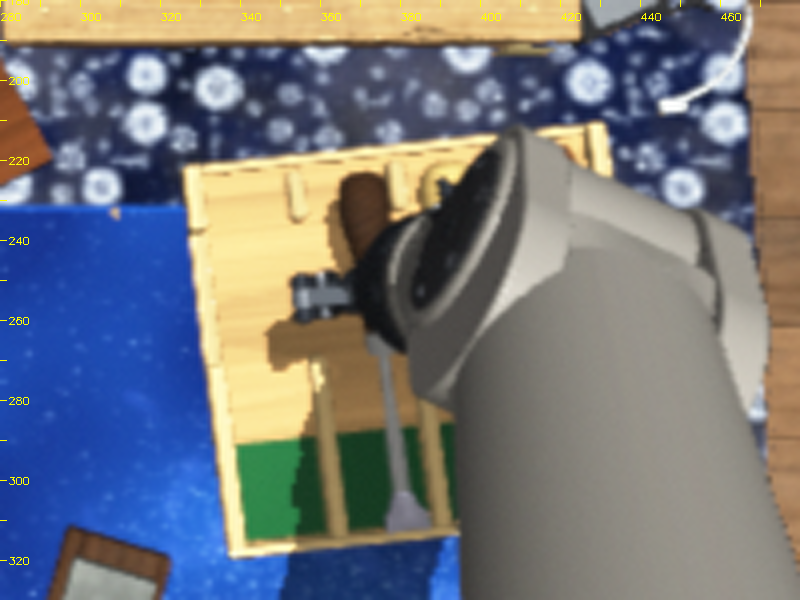

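View pics/x_side.png

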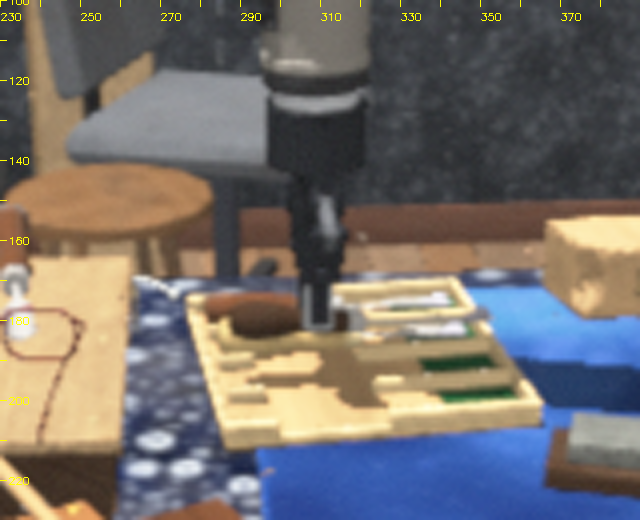

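```bash
python3 tr.py 381.5,311,.05 374,266,.05 370.5,224,.05
```

```text
381.5,311,.05 tray -0.103 0.0289
374,266,.05 tray 0.0007 0.0322
370.5,224,.05 tray 0.0992 0.0273
```

>>> send_rows(rows="0.001 0.001 -0.015 0 0 0;0 0.001 -0.012 0 0 0;0 0 -0.006 0 0 0;0 0 -0.004 0 0 0;0 0 -0.0015 0 0 0;0 0 0 0 0 0")

```text
clock: 37.05
tcp_pos: [0.4282, -0.1914, 0.0402]
orientation: [-1.569, -0.086, 0.086]
contact_force: [0.0, -0.3, -1.1]
grip_width: 0.0199
```

>>> send_rows(rows="0 0 0 0 0 0;0 0 0 0 0 0;0 0 0 0 0 0;0 0 0.01 0 0 0;0 0 0.03 0 0 0;0 0 0.04 0 0 0;0 0 0.04 0 0 0", grip=0.045)

```text
clock: 37.75
tcp_pos: [0.4275, -0.1913, 0.1619]
orientation: [-1.569, -0.085, 0.086]
contact_force: [1.5, -0.4, 0.1]
grip_width: 0.0451
```

```bash
python3 st.py y side:230,100,160,130,4
```

```text
t 37.75 q [ 0.0553  0.264   0.2699  2.1381 -0.1018  0.7519  2.0709] tcp [ 0.4275 -0.1913  0.1619] F [ 1.5114 -0.3516  0.0799] Mom [-0.0236 -0.0234 -0.0045] w 0.0451
jaw yaw 1.6801086996591375 approach [-0.0007  0.     -1.    ] jaw [-0.1091  0.994   0.0001]
```

View pics/y_side.png

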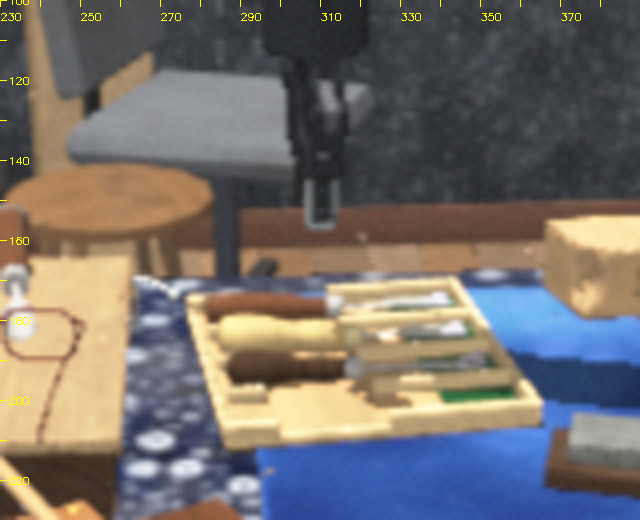

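>>> send_rows(rows="-0.0012 0.0206 0 0 0 -0.1385;-0.0012 0.0206 0 0 0 -0.1385;-0.0012 0.0206 0 0 0 -0.1385;-0.0012 0.0206 0 0 0 -0.1385;-0.0012 0.0206 0 0 0 -0.1385;-0.0012 0.0206 0 0 0 -0.1385;-0.0012 0.0206 0 0 0 -0.1385;-0.0012 0.0206 0 0 0 -0.1385;-0.0012 0.0206 0 0 0 -0.1385;-0.0012 0.0206 0 0 0 -0.1385;-0.0012 0.0206 0 0 0 -0.1385;-0.0012 0.0206 0 0 0 -0.1385;-0.0012 0.0206 0 0 0 -0.1385;-0.0012 0.0206 0 0 0 -0.1385;-0.0012 0.0206 0 0 0 -0.1385;-0.0012 0.0206 0 0 0 -0.1385;-0.0012 0.0206 0 0 0 -0.1385;-0.0012 0.0206 0 0 0 -0.1385;-0.0012 0.0206 0 0 0 -0.1385;-0.0012 0.0206 0 0 0 -0.1385", grip=0.05)

```text
clock: 39.8
tcp_pos: [0.404, 0.2216, 0.1608]
orientation: [-0.474, 1.957, -1.955]
contact_force: [0.1, -0.4, -0.4]
grip_width: 0.0501
```

>>> send_rows(rows="0 0 -0.02 0 0 0;0 0 -0.03 0 0 0;0 0 -0.02 0 0 0;0 0 0 0 0 0")

```text
clock: 40.2
tcp_pos: [0.4026, 0.2199, 0.0887]
orientation: [-0.483, 1.953, -1.956]
contact_force: [-0.0, 0.2, 1.0]
grip_width: 0.0498
```

```bash
python3 st.py z side:235,150,160,150,4
```

```text
t 40.2 q [-1.0185  0.4119  0.4639  2.2154 -0.3308  0.5832 -1.3982] tcp [0.4026 0.2199 0.0887] F [-0.0173  0.1803  0.9833] Mom [0.004  0.0672 0.0249] w 0.0498
jaw yaw -1.0895655736746024 approach [-0.0033 -0.0025 -1.    ] jaw [ 0.4629 -0.8864  0.0007]
```

View pics/z_side.png

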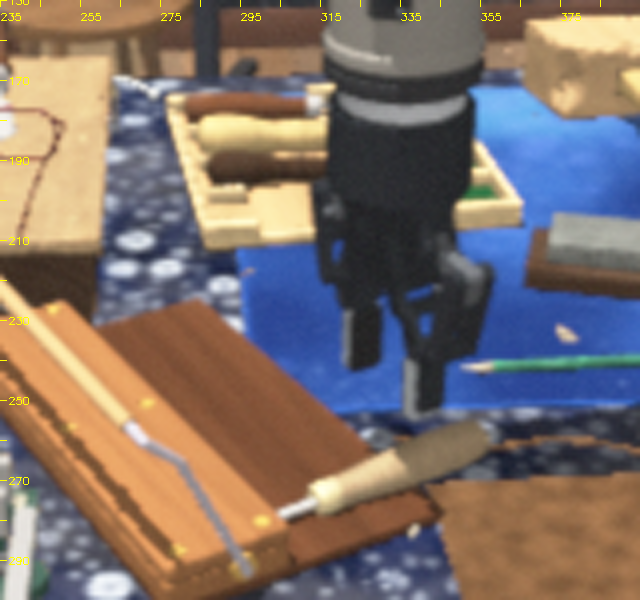

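Aligned over the pale tool. I descend and grip.

>>> send_rows(rows="0 0 -0.02 0 0 0;0 0 -0.015 0 0 0;0 0 -0.01 0 0 0;0 0 -0.007 0 0 0;0 0 -0.002 0 0 0;0 0 0 0 0 0")

```text
clock: 40.85
tcp_pos: [0.4044, 0.2208, 0.0364]
orientation: [-0.479, 1.953, -1.953]
contact_force: [-0.3, 0.0, 0.4]
grip_width: 0.0501
```

>>> send_rows(rows="0 0 0 0 0 0;0 0 0 0 0 0;0 0 0 0 0 0;0 0 0 0 0 0;0 0 0 0 0 0", grip=0.005)

```text
clock: 41.35
tcp_pos: [0.4043, 0.221, 0.0368]
orientation: [-0.479, 1.953, -1.952]
contact_force: [-1.8, 0.1, 8.1]
grip_width: 0.0199
```

```bash
python3 st.py
```

```text
t 41.35 q [-0.9423  0.5136  0.3762  2.2301 -0.4178  0.4623 -1.3224] tcp [0.4043 0.221  0.0368] F [-1.8459  0.1415  8.0602] Mom [-0.1183  0.3853  0.0501] w 0.0199
jaw yaw -1.089443066172956 approach [ 0.0004  0.0009 -1.    ] jaw [ 0.463  -0.8864 -0.0006]
```

>>> send_rows(rows="0.0042 -0.0075 0.001 0 0 0.065;0.0047 -0.0072 0 0 0 0.065;0.0052 -0.0069 0 0 0 0.065;0 0 0 0 0 0;0 0 0 0 0 0")

```text
clock: 41.85
tcp_pos: [0.4182, 0.2005, 0.0374]
orientation: [-0.643, 1.832, -1.829]
contact_force: [-0.8, 4.6, -1.5]
grip_width: 0.0199
```

>>> send_rows(rows="-0.0052 0.0069 0 0 0 -0.065;-0.0047 0.0072 0 0 0 -0.065;-0.0042 0.0075 0 0 0 -0.065;-0.0037 0.0078 0 0 0 -0.065;-0.0032 0.008 0 0 0 -0.065;-0.0027 0.0082 0 0 0 -0.065;0 0 0 0 0 0;0 0 0 0 0 0")

```text
clock: 42.65
tcp_pos: [0.3932, 0.2425, 0.0369]
orientation: [-0.301, 2.067, -2.073]
contact_force: [-2.3, -4.5, 2.1]
grip_width: 0.0199
```

>>> send_rows(rows="0.0027 -0.0082 0 0 0 0.065;0.0032 -0.008 0 0 0 0.065;0.0037 -0.0078 0 0 0 0.065;0 0 0 0 0 0;-0.0045 -0.0023 0 0 0 0;-0.0045 -0.0023 0 0 0 0;-0.0045 -0.0023 0 0 0 0")

```text
clock: 43.35
tcp_pos: [0.3899, 0.2139, 0.0371]
orientation: [-0.479, 1.953, -1.953]
contact_force: [0.8, -0.4, -0.5]
grip_width: 0.0192
```

>>> send_rows(rows="-0.0071 -0.0037 0 0 0 0;-0.0071 -0.0037 0 0 0 0;-0.0071 -0.0037 0 0 0 0;-0.0071 -0.0037 0 0 0 0;-0.0071 -0.0037 0 0 0 0;-0.0071 -0.0037 0 0 0 0;-0.0035 -0.0018 0 0 0 0;0 0 0 0 0 0")

```text
clock: 44.15
tcp_pos: [0.3437, 0.1894, 0.0371]
orientation: [-0.48, 1.953, -1.953]
contact_force: [0.4, -0.3, -1.1]
grip_width: 0.0197
```

```bash
python3 st.py A side:235,150,160,150,4
```

```text
t 44.15 q [-0.9682  0.4423  0.3629  2.3791 -0.4256  0.3773 -1.3282] tcp [0.3437 0.1894 0.0371] F [ 0.3537 -0.3232 -1.0791] Mom [-0.0552  0.0256  0.0223] w 0.0197
jaw yaw -1.089586152553923 approach [-0.0007 -0.0003 -1.    ] jaw [ 0.4629 -0.8864 -0.    ]
```

View pics/A_side.png

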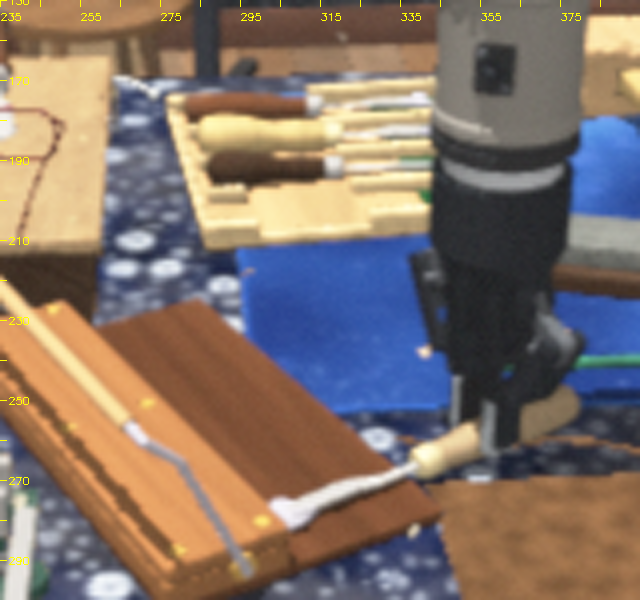

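>>> send_rows(rows="0 0 0.02 0 0 0;0 0 0.03 0 0 0;0 0 0.03 0 0 0;0 0 0.03 0 0 0.05;0.0047 -0.02 0 0 0 0.14;0.0047 -0.02 0 0 0 0.14;0.0047 -0.02 0 0 0 0.14;0.0047 -0.02 0 0 0 0.14;0.0047 -0.02 0 0 0 0.14;0.0047 -0.02 0 0 0 0.14;0.0047 -0.02 0 0 0 0.14;0.0047 -0.02 0 0 0 0.14;0.0047 -0.02 0 0 0 0.14;0.0047 -0.02 0 0 0 0.14;0.0047 -0.02 0 0 0 0.14;0.0047 -0.02 0 0 0 0.14;0.0047 -0.02 0 0 0 0.14;0.0047 -0.02 0 0 0 0.14;0.0047 -0.02 0 0 0 0.14;0.0047 -0.02 0 0 0 0.14")

```text
clock: 46.2
tcp_pos: [0.4201, -0.1312, 0.1471]
orientation: [-1.552, 0.286, -0.287]
contact_force: [0.9, 0.1, -1.4]
grip_width: 0.0197
```

>>> send_rows(rows="0 0 0 0 0 0.12;0 0 0 0 0 0.12;0 0 0 0 0 0.12;0 0 -0.02 0 0 0.12;0 0 -0.03 0 0 0;0 0 -0.02 0 0 0;0 0 0 0 0 0")

```text
clock: 46.9
tcp_pos: [0.4182, -0.1301, 0.0752]
orientation: [-1.568, -0.082, 0.089]
contact_force: [-0.4, -0.3, -1.6]
grip_width: 0.0195
```

```bash
python3 st.py B top:280,180,200,150,4 side:230,100,160,130,4
```

```text
t 46.9 q [-0.0471  0.388   0.2444  2.2567 -0.1846  0.5193  2.021 ] tcp [ 0.4182 -0.1301  0.0752] F [-0.4394 -0.3471 -1.6163] Mom [-0.0047  0.0391 -0.0032] w 0.0195
jaw yaw 1.680120433826729 approach [-0.0046  0.0003 -1.    ] jaw [-0.1091  0.994   0.0008]
```

View pics/B_top.png

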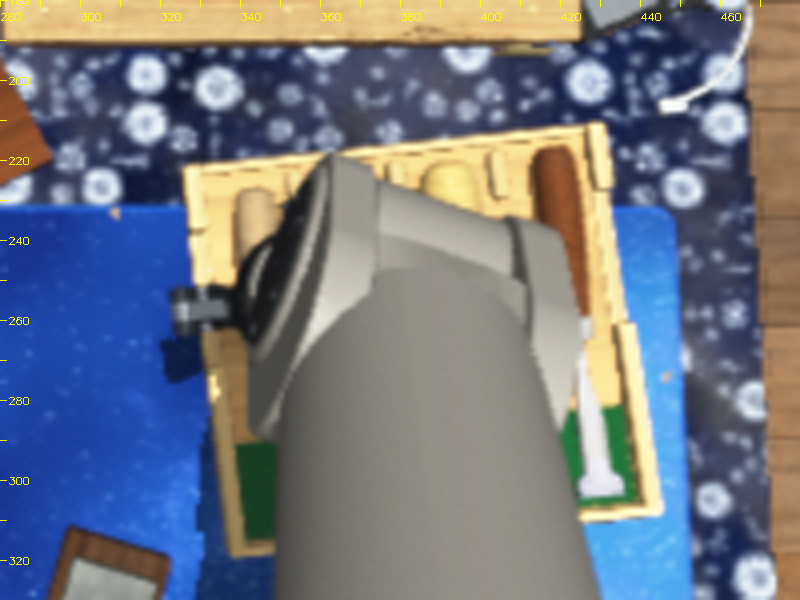

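View pics/B_side.png

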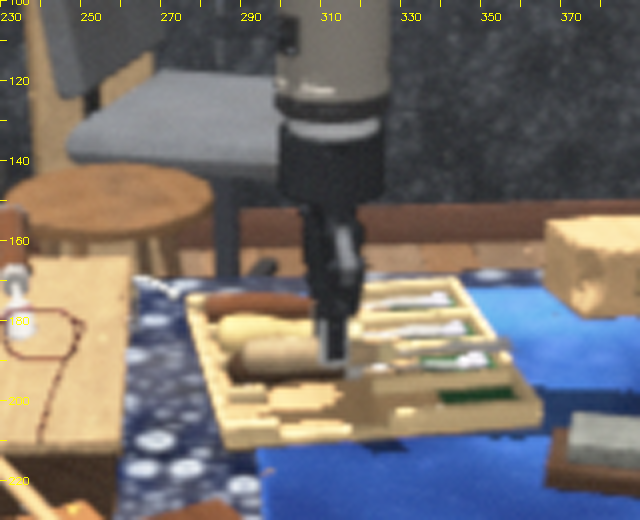

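```bash
python3 tr.py 344,228,.048
```

```text
344,228,.048 tray 0.0965 0.0903
```

>>> send_rows(rows="0.001 0 -0.015 0 0 0;0 0 -0.012 0 0 0;0 0 -0.006 0 0 0;0 0 -0.004 0 0 0;0 0 -0.0015 0 0 0;0 0 0 0 0 0")

```text
clock: 47.6
tcp_pos: [0.4207, -0.1302, 0.0387]
orientation: [-1.569, -0.086, 0.086]
contact_force: [-0.4, 0.3, -1.6]
grip_width: 0.0197
```

```bash
python3 st.py C side:230,100,160,130,4
```

```text
t 47.6 q [-0.0125  0.4667  0.2051  2.2658 -0.2232  0.427   2.0552] tcp [ 0.4207 -0.1302  0.0387] F [-0.4162  0.2503 -1.5636] Mom [ 0.0393 -0.0362  0.0015] w 0.0197
jaw yaw 1.680286096032556 approach [-0.  0. -1.] jaw [-0.1093  0.994   0.    ]
```

View pics/C_side.png

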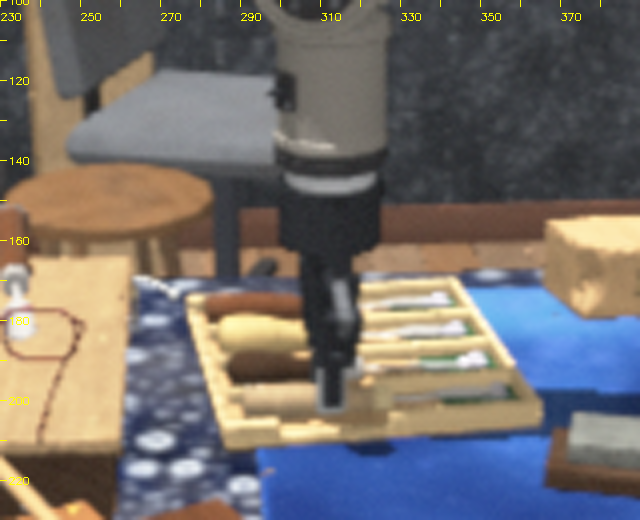

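>>> send_rows(rows="0 0 -0.0015 0 0 0;0 0 0 0 0 0")

```text
clock: 47.85
tcp_pos: [0.4209, -0.1302, 0.0372]
orientation: [-1.569, -0.086, 0.086]
contact_force: [0.8, -0.3, -0.7]
grip_width: 0.0198
```

>>> send_rows(rows="0 0 0 0 0 0;0 0 0 0 0 0;0 0 0 0 0 0;0 0 0.01 0 0 0;0 0 0.03 0 0 0;0 0 0.04 0 0 0;0 0 0.05 0 0 0;0 0 0.02 0 0 0", grip=0.045)

```text
clock: 48.65
tcp_pos: [0.4222, -0.1308, 0.1916]
orientation: [-1.57, -0.09, 0.081]
contact_force: [0.7, -0.6, -0.9]
grip_width: 0.045
```

```bash
python3 st.py D side:195,120,200,150,4
```

```text
t 48.65 q [-0.1331  0.1691  0.3264  2.174  -0.0761  0.8027  1.9212] tcp [ 0.4222 -0.1308  0.1916] F [ 0.7391 -0.6283 -0.9028] Mom [ 0.0125 -0.0377 -0.0484] w 0.045
jaw yaw 1.6796298031243342 approach [ 0.006  -0.0004 -1.    ] jaw [-0.1086  0.9941 -0.0011]
```

View pics/D_side.png

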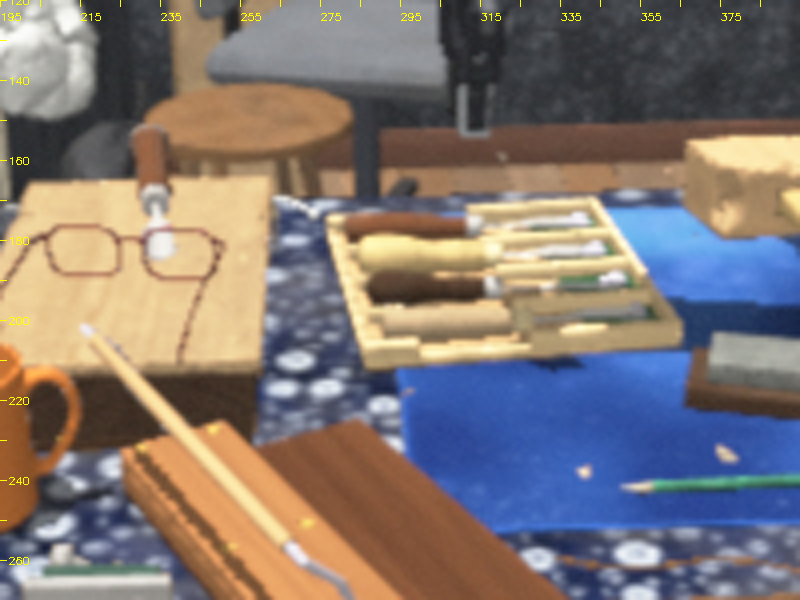

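>>> send_rows(rows="0.0151 0.0281 0.005 0 0 -0.0998;0.0151 0.0281 0.005 0 0 -0.0998;0.0151 0.0281 0.005 0 0 -0.0998;0.0151 0.0281 0.005 0 0 -0.0998;0.0151 0.0281 0 0 0 -0.0998;0.0151 0.0281 0 0 0 -0.0998;0.0151 0.0281 0 0 0 -0.0998;0.0151 0.0281 0 0 0 -0.0998;0.0151 0.0281 0 0 0 -0.0998;0.0151 0.0281 0 0 0 -0.0998;0.0151 0.0281 0 0 0 -0.0998;0.0151 0.0281 0 0 0 -0.0998;0 0 0 0 0 0;0 0 0 0 0 0", grip=0.04)

```text
clock: 50.1
tcp_pos: [0.6014, 0.2074, 0.2069]
orientation: [-1.402, 0.845, -0.845]
contact_force: [-0.7, -0.9, -0.4]
grip_width: 0.0399
```

```bash
python3 st.py E side:175,110,200,160,4 top:280,180,200,150,4
```

```text
t 50.1 q [-0.7085  0.4784  0.3811  1.7186 -0.2064  0.9853  0.2337] tcp [0.6014 0.2074 0.2069] F [-0.6551 -0.88   -0.3842] Mom [-0.0116  0.0137 -0.0812] w 0.0399
jaw yaw 0.4850167034247623 approach [-0.0008 -0.0008 -1.    ] jaw [ 0.8847  0.4662 -0.001 ]
```

View pics/E_side.png

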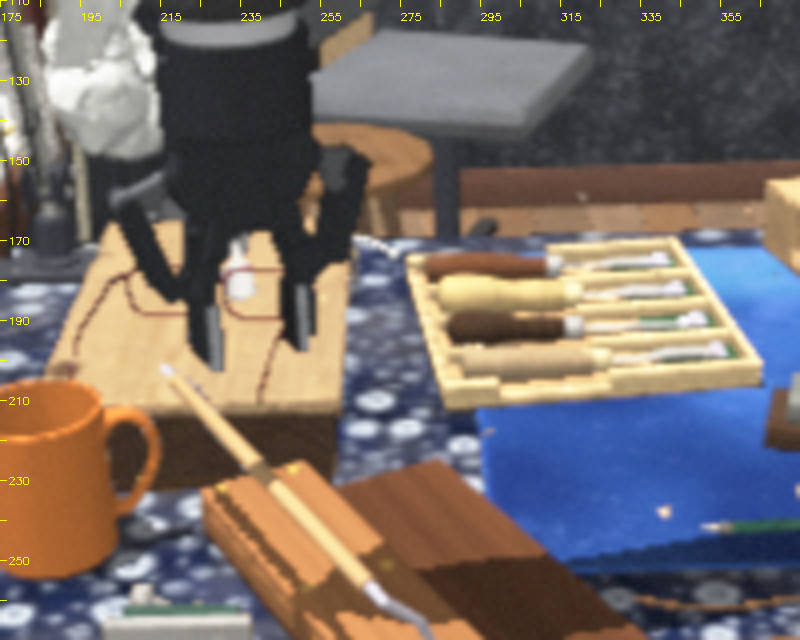

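View pics/E_top.png

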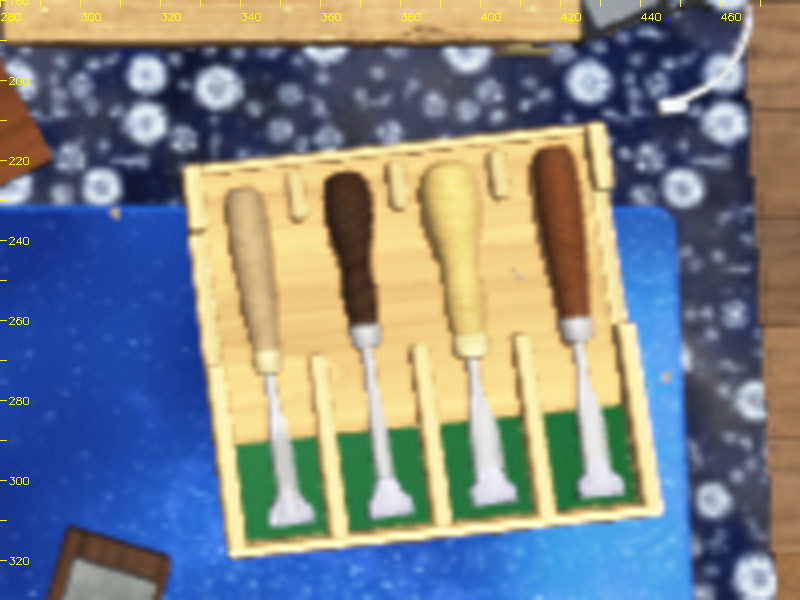

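```bash
python3 tr.py 352.5,311,.012 378,308.5,.012 404,305.5,.012 430,303.5,.012 341,227,.02 366,223,.02 392,221,.02 418,217,.02; python3 arc.py 2.1 0.3 19
```

```text
352.5,311,.012 tray -0.1028 0.0895
378,308.5,.012 tray -0.1031 0.0279
404,305.5,.012 tray -0.1024 -0.0348
430,303.5,.012 tray -0.1041 -0.0971
341,227,.02 tray 0.1008 0.0929
366,223,.02 tray 0.104 0.0311
392,221,.02 tray 0.1021 -0.0324
418,217,.02 tray 0.105 -0.0964
tot -0.1635404504972519 -0.06358118591860384
-0.0083 -0.0043 0.0049 0 0 0;-0.0087 -0.0045 0.0040 0 0 0;-0.0090 -0.0047 0.0031 0 0 0;-0.0092 -0.0048 0.0021 0 0 0;-0.0094 -0.0049 0.0011 0 0 0;-0.0094 -0.0049 0.0001 0 0 0;-0.0094 -0.0049 -0.0009 0 0 0;-0.0092 -0.0048 -0.0019 0 0 0;-0.0090 -0.0047 -0.0029 0 0 0;-0.0088 -0.0046 -0.0038 0 0 0;-0.0084 -0.0044 -0.0048 0 0 0;-0.0080 -0.0042 -0.0056 0 0 0;-0.0075 -0.0039 -0.0065 0 0 0;-0.0069 -0.0036 -0.0072 0 0 0;-0.0062 -0.0033 -0.0079 0 0 0;-0.0056 -0.0029 -0.0086 0 0 0;-0.0048 -0.0025 -0.0091 0 0 0;-0.0040 -0.0021 -0.0096 0 0 0;-0.0032 -0.0017 -0.0100 0 0 0;
```

>>> send_rows(rows="0.001 0 -0.02 0 0 -0.003;0 0 -0.03 0 0 0;0 0 -0.02 0 0 0;0 0 -0.012 0 0 0;0 0 -0.005 0 0 0;0 0 0 0 0 0")

```text
clock: 50.8
tcp_pos: [0.6029, 0.2063, 0.1202]
orientation: [-1.399, 0.85, -0.849]
contact_force: [0.6, 0.0, -0.1]
grip_width: 0.0399
```

```bash
python3 st.py F side:175,110,180,160,4
```

```text
t 50.8 q [-0.6762  0.5823  0.344   1.7768 -0.2547  0.8265  0.2682] tcp [0.6029 0.2063 0.1202] F [ 0.6327  0.0026 -0.0831] Mom [0.0097 0.0304 0.0091] w 0.0399
jaw yaw 0.4790644267807006 approach [-0.0002 -0.0002 -1.    ] jaw [ 0.8874  0.4609 -0.0003]
```

View pics/F_side.png

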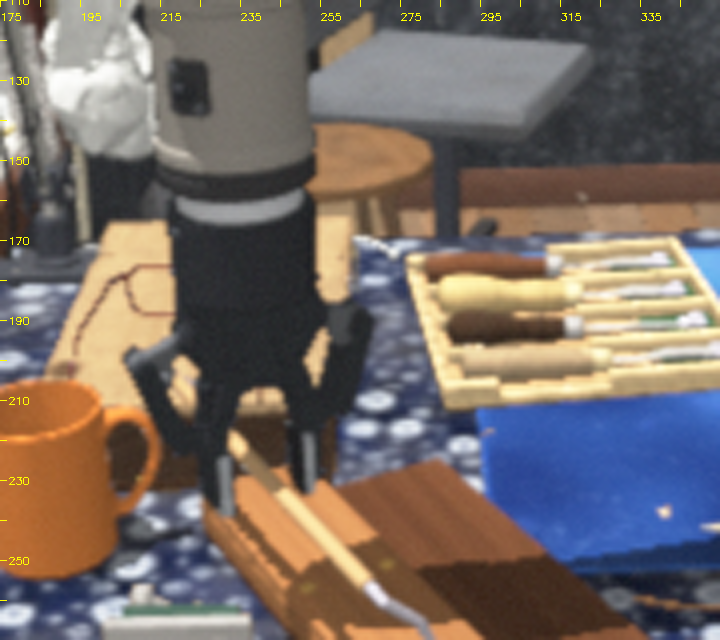

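Tools measured well centred (edges at tray x ≈ −103 mm, each in its own lane); the bar is between the fingers. I grip it and start back.

>>> send_rows(rows="0 0 -0.001 0 0 0;0 0 0 0 0 0;0 0 0 0 0 0;0 0 0 0 0 0", grip=0.004, grip_force=25)

```text
clock: 51.25
tcp_pos: [0.6034, 0.2072, 0.1198]
orientation: [-1.398, 0.848, -0.849]
contact_force: [0.0, 0.4, 3.0]
grip_width: 0.0089
```

>>> send_rows(rows="-0.0083 -0.0043 0.0049 0 0 0;-0.0087 -0.0045 0.004 0 0 0;-0.009 -0.0047 0.0031 0 0 0;-0.0092 -0.0048 0.0021 0 0 0;-0.0094 -0.0049 0.0011 0 0 0;-0.0094 -0.0049 0.0001 0 0 0;0 0 0 0 0 0")

```text
clock: 51.95
tcp_pos: [0.5463, 0.1775, 0.1345]
orientation: [-1.401, 0.852, -0.848]
contact_force: [-0.4, -1.2, 9.2]
grip_width: 0.0089
```

```bash
python3 st.py
```

```text
t 51.95 q [-0.6985  0.4755  0.3583  1.9208 -0.2291  0.7883  0.2655] tcp [0.5463 0.1775 0.1345] F [-0.4378 -1.236   9.2026] Mom [-0.2324  0.2758 -0.072 ] w 0.0089
jaw yaw 0.47915596393924054 approach [-0.0034 -0.0007 -1.    ] jaw [ 0.8874  0.461  -0.0034]
```

>>> send_rows(rows="-0.0094 -0.0049 0.0002 0 0 0;-0.0092 -0.0048 -0.0017 0 0 0;-0.009 -0.0047 -0.0027 0 0 0;-0.0088 -0.0046 -0.0036 0 0 0;-0.0084 -0.0044 -0.0046 0 0 0;-0.008 -0.0042 -0.0054 0 0 0;0 0 0 0 0 0")

```text
clock: 52.65
tcp_pos: [0.494, 0.1503, 0.1155]
orientation: [-1.401, 0.851, -0.848]
contact_force: [1.2, 0.1, -2.8]
grip_width: 0.009
```

```bash
python3 st.py
```

```text
t 52.65 q [-0.7014  0.4228  0.354   2.0672 -0.2251  0.6909  0.2782] tcp [0.494  0.1503 0.1155] F [ 1.2327  0.0532 -2.8446] Mom [-0.1061 -0.1671 -0.039 ] w 0.009
jaw yaw 0.4794665325307709 approach [-0.0031 -0.0012 -1.    ] jaw [ 0.8872  0.4613 -0.0033]
```

>>> send_rows(rows="-0.0075 -0.0039 -0.0065 0 0 0;-0.0069 -0.0036 -0.0072 0 0 0;-0.0062 -0.0033 -0.0079 0 0 0;-0.0053 -0.0028 -0.0086 0 0 0;0 0 0 0 0 0")

```text
clock: 53.15
tcp_pos: [0.4693, 0.1374, 0.0852]
orientation: [-1.4, 0.85, -0.848]
contact_force: [2.5, 2.2, -3.6]
grip_width: 0.0089
```

```bash
python3 st.py
```

```text
t 53.15 q [-0.6825  0.4386  0.3311  2.1452 -0.2486  0.5947  0.3065] tcp [0.4693 0.1374 0.0852] F [ 2.4914  2.1871 -3.5509] Mom [ 0.3405 -0.5556  0.0037] w 0.0089
jaw yaw 0.4798924157004939 approach [-0.0012 -0.0007 -1.    ] jaw [ 0.887   0.4617 -0.0014]
```

>>> send_rows(rows="-0.0036 -0.002 -0.0091 0 0 0;-0.003 -0.0016 -0.0095 0 0 0;-0.0022 -0.0012 -0.008 0 0 0;0 0 0 0 0 0")

```text
clock: 53.55
tcp_pos: [0.4587, 0.1319, 0.0582]
orientation: [-1.403, 0.853, -0.847]
contact_force: [-5.9, -0.6, 1.0]
grip_width: 0.0087
```

```bash
python3 st.py G side:195,130,180,160,4
```

```text
t 53.55 q [-0.6579  0.4768  0.3033  2.1784 -0.2761  0.5276  0.3339] tcp [0.4587 0.1319 0.0582] F [-5.8707 -0.5612  1.0454] Mom [-0.1995  1.0899 -0.0295] w 0.0087
jaw yaw 0.4795829800143086 approach [-0.0054 -0.002  -1.    ] jaw [ 0.8872  0.4614 -0.0057]
```

View pics/G_side.png

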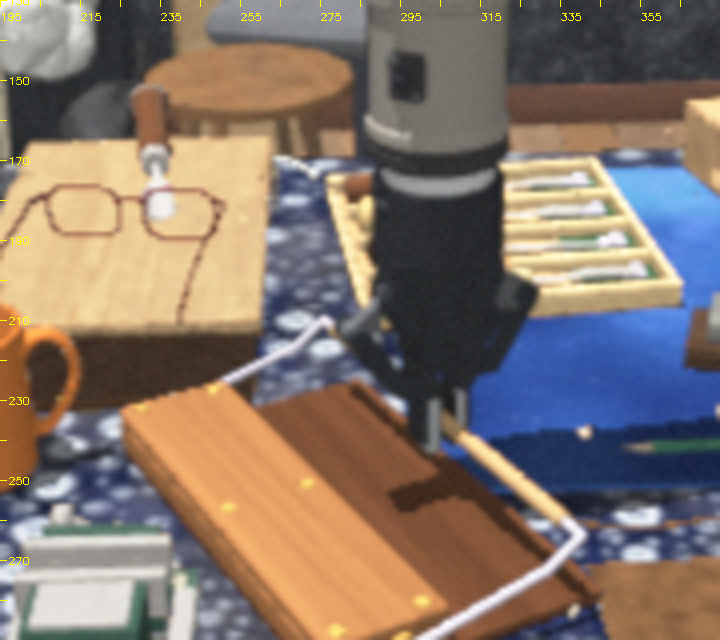

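>>> send_rows(rows="0 0 0 0 0 0;0 0 0 0 0 0;0 0 0 0 0 0;0 0 0.005 0 0 0;0 0 0.02 0 0 0;0 0 0.03 0 0 0;0 0 0.04 0 0 0;0 0 0.04 0 0 0;0 0 0.04 0 0 0", grip=0.04)

```text
clock: 54.5
tcp_pos: [0.4614, 0.1327, 0.237]
orientation: [-1.398, 0.849, -0.85]
contact_force: [0.6, 0.2, 0.4]
grip_width: 0.0399
```

>>> send_rows(rows="-0.005 0.03 0.03 0 0 0;-0.005 0.03 0.03 0 0 0;-0.005 0.03 0.02 0 0 0;-0.005 0.03 0.02 0 0 0;-0.005 0.03 0 0 0 0;-0.005 0.03 0 0 0 0;-0.005 0.03 0 0 0 0;-0.005 0.03 0 0 0 0;0 0.03 0 0 0 0;0 0.03 0 0 0 0;0 0 0 0 0 0")

```text
clock: 55.6
tcp_pos: [0.4196, 0.4374, 0.3346]
orientation: [-1.399, 0.845, -0.844]
contact_force: [0.2, -0.4, 0.1]
grip_width: 0.0394
```

```bash
python3 st.py H side:195,140,190,150,4 top:150,140,200,150,4
python3 - <<'E'
from bench import r
import cv2
cv2.imwrite('pics/H_top_full.png',r.grab_frame('top')['pixels'][:,:,::-1])
E
```

```text
t 55.6 q [-1.1191  0.3012  0.2701  1.643  -0.0861  1.2079 -0.3447] tcp [0.4196 0.4374 0.3346] F [ 0.2398 -0.4266  0.0625] Mom [0.0614 0.0476 0.0358] w 0.0394
jaw yaw 0.48534992037876756 approach [-0.0003  0.0016 -1.    ] jaw [0.8845 0.4665 0.0005]
```

View pics/H_side.png

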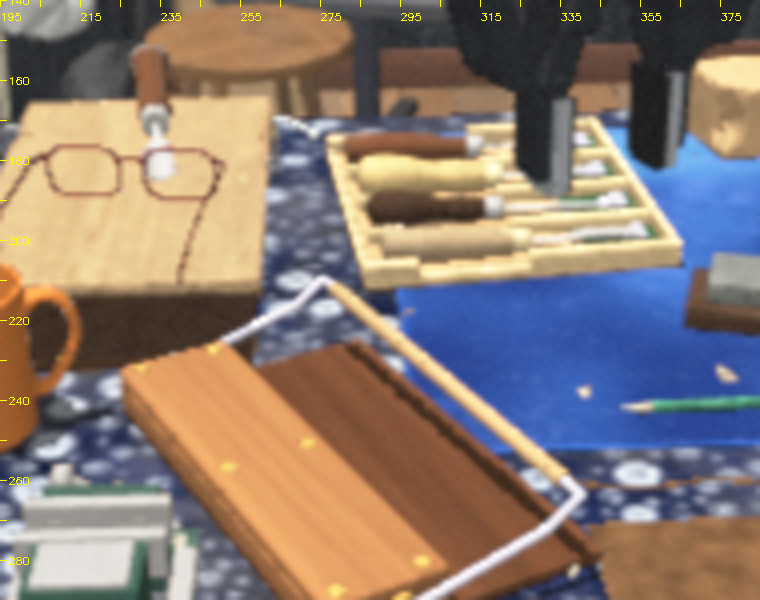

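View pics/H_top_full.png

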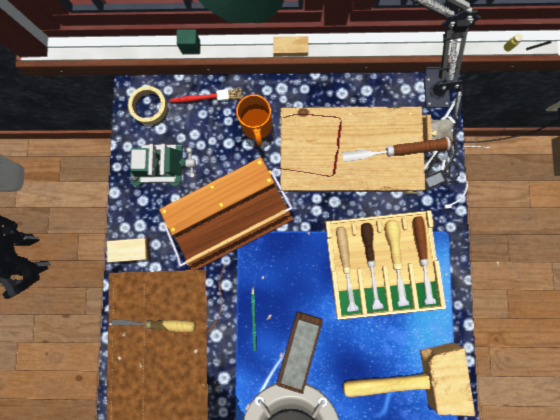

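Run:
```python
from bench import r
o=r.get_obs(); print(o['clock'],abs(o['qvel']).max(),o['contact_force'])
print(r.hand_in())
```

```text
55.75 0.012376280949390616 [-0.15554561 -0.73576528 -0.60633464]
the job is handed in; nothing more can be done
None
```

I handed the job in at 55.8 s; it reports no verdict, so the result below rests on my own checks.

**What was done:** I swung the keeper bar over the back to about 1.8 rad. Each of the four tools (red-brown, boxwood, dark, pale) was rocked about 10 to 11° each way and drawn out with almost no resistance. Each was turned end for end and laid in its own tray compartment. I then led the bar back down.

**Last checks:**
- **Tools:** From the top picture taken just before I put the bar down, the cutting edges lie about 103 mm from the tray's middle at the felt end. Each tool is within about 5 mm of its compartment's centre line and nearly parallel to the tray. The final pictures show the tools still there.
- **Keeper bar:** In the last side picture its corners sit 1 to 2 pixels lower than at the start, so it is as far down as it was or slightly lower. I could not read its angle directly.
- **Arm:** It was clear of everything, nearly at rest, with contact force near zero.

**Disagreements and gaps:**
- My first block fit was about 2.5 mm off sideways. I corrected it from the first grip.
- I estimated the bar's starting angle at about 0.1 rad, not 0.
- I saw no sign of a knocked tool or a slackened grip.

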